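# Dry the heat sinks in the latched bench oven

### The job

The washed heat sinks on the bench have to be dried: the oven's door is held by a hidden spring latch, so push the thin release rod through the small hole in the oven's front until the door pops ajar, then pull the door right down, which brings the rack out. Stand every heat sink that is on the bench flat on the rack, fins up, and push the door up again until it latches shut; lay the rod back on the blue mat. Do not knock over the can, the jar or the spool.

Things in the scene. Friction and masses are not known exactly. Their poses are not given: they have to be found in the camera images.
- oven: grey bench oven, fixed, 380 wide, 240 deep, 175 mm tall. Origin on the table under the middle of the front opening; x points from the front into the oven, z up, +y along the front to the left for someone facing it from outside. A control column with the access hole fills y = -190 to -100 mm, the door the rest. Outer faces of column and shut door lie at x = -12 mm
- door_hinge (a point): point on the door's hinge line (along the oven's y), 27 mm above the table, at the middle of the 288 mm wide door; axes as the oven. The shut door stands straight up from it, 135 mm high, and swings down towards the oven's -x
- latch_hole (a point): centre of the round access hole, 16 mm across, in a black frame in the outer face of the control column, 91 mm above the table; axes as the oven: x points straight into it. The spring plate of the latch waits 25 mm behind the outer face and must be pushed 7 to 9 mm further in (3 N at first, 5 to 7 N when it trips, stop after 14 mm). It springs back when the rod leaves
- latch (a joint): how far the hidden latch plate is pushed in, m: 0 at rest, trips at 0.007 to 0.009, stop at 0.014
- oven_door (a joint): door angle, rad: 0 shut, 1.5 fully down (about level). When the latch trips a spring pin pops the door ajar to 0.3 or 0.4; friction then holds it anywhere, 2 to 5 N move it. The last 0.3 rad of shutting work against pin and latch (5 to 12 N at the tab); pushed fully home it latches and rests at about 0.01, otherwise it springs ajar
- door_tab (a point): grip point in the black pull tab beyond the door's free edge, 165 mm from the hinge line, in the middle of the tab's 50 mm width (along the oven's y) and 12 mm thickness; the tab runs 135 to 185 mm from the hinge line. z points away from the hinge, y is parallel to it: an upright gripper can pinch the 50 mm width and let the tab turn between its fingers
- rack_mid (a point): middle of the upper face of the wire rack, 150 (x) by 225 mm (y), 78 mm above the table, rim 8 mm high and 5 mm thick; axes as the oven. A linkage draws it out by 97 mm per rad of door angle: 105 mm inside the front opening when shut, 40 mm outside it when the door is fully down (115 mm of it then uncovered). Three heat sinks fit side by side along y, 75 mm apart, length along x
- mat: blue work mat, fixed, 140 (x) x 220 (y) x 3 mm; origin in the middle of its underside
- rod: release rod lying on the mat: square wooden handle 90 x 20 x 20 mm, and a steel rod 7 mm thick that sticks 100 mm out of its end; 0.08 kg. Origin in the middle of the handle's underside, x points along the rod to its tip; the rod's axis is 10 mm above the underside
- rod_tip (a point): tip of the release rod, 145 mm from the handle's middle; axes as the rod
- sink0: dark metal heat sink with six upright fins, 70 mm long (its x) x 40 mm wide (its y) x 36 mm tall, about 0.18 kg, standing on its flat base, fins up; origin in the middle of the underside, z up. May be absent (None)
- sink1: dark metal heat sink with six upright fins, 70 mm long (its x) x 40 mm wide (its y) x 36 mm tall, about 0.18 kg, standing on its flat base, fins up; origin in the middle of the underside, z up. May be absent (None)
- sink2: dark metal heat sink with six upright fins, 70 mm long (its x) x 40 mm wide (its y) x 36 mm tall, about 0.18 kg, standing on its flat base, fins up; origin in the middle of the underside, z up. May be absent (None)
- sink3: dark metal heat sink with six upright fins, 70 mm long (its x) x 40 mm wide (its y) x 36 mm tall, about 0.18 kg, standing on its flat base, fins up; origin in the middle of the underside, z up. May be absent (None)
- cleaner_can: squat grey tin can, 64 mm across, 75 mm tall, standing; origin in the middle of the underside; leave it standing
- flux_jar: small amber jar, 44 mm across, 45 mm tall, standing; origin in the middle of the underside; leave it standing
- solder_spool: grey spool (ring), 54 mm across, 35 mm tall, lying flat on the table; origin in the middle of the underside; leave it standing

How it is judged (in metres and radians):
On the way, in this order (a step that is already met when the one before it is completed fails the run):
1. the latch is tripped with the rod through the access hole (value of joint latch above 0.005 m and x of rod_tip in the frame of latch_hole above 0.02 m and distance between rod_tip and latch_hole below 0.06 m), for 0.02 s.
2. the door is pulled fully down (value of joint oven_door above 1.35 rad), for 0.2 s.
At the end, for the whole second after the job is handed in: The door is shut and latched (within 0.05 rad), the latch plate has sprung back; every heat sink present stands fins up (within 0.25 rad) on the rack inside, its middle within 70 mm (x) and 110 mm (y) of the rack's middle; the rod lies at rest with its handle's middle on the mat (value of joint oven_door below 0.05 rad and value of joint latch below 0.005 m and x of sink0 in the frame of rack_mid between -0.07 and 0.07 m and y of sink0 in the frame of rack_mid between -0.11 and 0.11 m and z of sink0 in the frame of rack_mid between -0.006 and 0.012 m and angle between each of sink0, sink1, sink2, sink3's own z axis and vertical below 0.25 rad and linear speed of each of sink0, sink1, sink2, sink3, rod below 0.03 m/s and x of sink1 in the frame of rack_mid between -0.07 and 0.07 m and y of sink1 in the frame of rack_mid between -0.11 and 0.11 m and z of sink1 in the frame of rack_mid between -0.006 and 0.012 m and x of sink2 in the frame of rack_mid between -0.07 and 0.07 m and y of sink2 in the frame of rack_mid between -0.11 and 0.11 m and z of sink2 in the frame of rack_mid between -0.006 and 0.012 m and x of sink3 in the frame of rack_mid between -0.07 and 0.07 m and y of sink3 in the frame of rack_mid between -0.11 and 0.11 m and z of sink3 in the frame of rack_mid between -0.006 and 0.012 m and x of rod in the frame of mat between -0.075 and 0.075 m and y of rod in the frame of mat between -0.115 and 0.115 m and height (world z) of rod between -0.005 and 0.03 m); the robot touches nothing.
It fails at once if a can, the jar or the spool is knocked over (angle between any of cleaner_can, flux_jar, solder_spool's own z axis and vertical above 0.6 rad).
Of sink0, sink1, sink2, sink3 only 2 to 3 are there at a start; the rules pass over those that are not, and their reading is None.
At some moment in a run one of sink0, sink1, sink2, sink3, rod may be knocked a few centimetres aside while the robot is not near it.
It also fails if it takes over 200 s, if anything falls off the work surface, if the arm or the gripper's body presses on something with over 40 N, if the wrist force passes 120 N, or if a joint passes its speed limit or range.

### The arm

A 6-joint arm with a two-finger parallel gripper is mounted at the origin on the work surface. World frame = base frame: x ahead of the robot, y to its left, z up, the work surface at z = 0. Lengths are in mm, angles in rad, forces in N, time in s.
With the tool pointing down it reaches from about 400 to 825 mm from the base axis. Payload 7 kg.
Tool frame: the origin (TCP) lies on the front face of the gripper's body, between the roots of the fingers; the fingertips stand 73 mm ahead of it and the grasp point (between the pads) lies 54 mm ahead of it; z points along the fingers, y is the direction in which the jaws open and shut (so a half turn about z gives the same grasp; the last joint's range is limited). The gripper opens to 85 mm and grips with 20 to 120 N. Pads are 22 mm wide; open, the fingers measure 114 mm over their backs; the gripper's body (76 mm by 85 mm) begins 54 mm behind the grasp point. The pads swing forward as they close: fully open they stand 13 mm farther back than shut.
Start: joints at [1.517, 0.359, 0.012, 0, -1.224, -0.288], TCP at [226.257, 635.927, 303.902] pointing down, gripper open.
Joint ranges: [-3.07, 3.07], [-1.43, 2.12], [-1.02, 1.25], [-3.03, 1.67], [-3.05, -0], [-3.03, 3.03]. Speed limits (rad/s): [2.39, 2.39, 3.01, 3.14, 3.14, 3.14].

### API

Orientations are given as a unit quaternion [w, x, y, z].
In Python, from station import observe, eyes, manip gives the robot as it stands.
- The arm moves only by the shell command python3 -m handwheel 'ROWS' [OPENING] [FORCE]. ROWS is a JSON object of lists of equal length, an entry for each row: "offset": the shift along the tool's x, y, z in mm, a list of three; "delta_rot": the turn, a rotation vector about the tool's x, y, z in degrees, a list of three. In form: {"offset": [[dx, dy, dz], ...], "delta_rot": [[wx, wy, wz], ...]}. A call has 1 to 10 rows; each row is the pose to reach, as a shift and turn from the pose commanded when the call began, along the tool's axes at that moment; what a row does not reach only later rows make up. A row lasts 1/12 s, in which the tool goes at most 41.7 mm and 7.16 degrees, less where a joint would pass 70% of its speed; a pose out of reach is approached as far as the arm can. A call with a gripper value outside its range is refused whole. OPENING is the closure in counts, from 0 (fully open) to 255 (shut), set as the call begins (- or left out, the last holds). The fingers move at their own pace and stop on an object; FORCE is the grip in N (left out, the last holds). Time passes only in rows, so rows that repeat a pose let the fingers close. It gives the time, the measured TCP pose, the force and the opening at its end, in the units of the state.
- observe(): the state, without advancing time (a new reading comes with each control period).
- eyes.snapshot(name): name is "scene" or "side" or "wrist"; returns a dict with "frame" (420x560x3 uint8, red, green, blue), "range_z" (420x560 float32, mm along the optical axis (not along the pixel's ray), 0 where there is no reading), "fovy" (degrees; the focal length in pixels is half the picture's height over the tangent of half this angle, whatever the lens; pixels are square), "cx", "cy" (the principal point, pixels), "T" (4x4, takes a point from camera to world coordinates). Camera axes: x right, y down, z forward; pixel columns grow to the right and rows downward; lengths in mm; the calibration is good to about 2 mm. A picture is of the moment at which its call begins.
- manip.sign_off(): hands the job in, once; it reports no verdict.
The state is a dict: "t": time; "joints": joint angles; "joint_vel": joint speeds; "joint_torque": joint torques, N m; "tcp_pos": TCP position; "eef_rot": TCP orientation; "ft_force": force on the tool from outside, world axes, zero at the start; "moment": the same for the moment, N m; "gripper_width": opening from 0.0 (shut) to 1.0 (fully open).
Only numpy, scipy, OpenCV 4.12 (cv2) and the standard library are available. Lean on these libraries where they do the work, as an engineer would, in place of code of your own. Each camera call takes 0.05 s, during which the arm holds its last target.

## Working session

There is one attempt and no reset: what is moved stays moved. The work goes in short steps, Python scripts to look and compute and a shell command to move; the robot and the scene stay as the last step left them, time stands still between calls to the robot, and variables do not carry over. Pictures are saved under pics/ and viewed, and the job is handed in when it is done.

```bash
ls -la; mkdir -p pics; cat > h.py <<'E'
import numpy as np, cv2, sys
from station import observe, eyes, manip
def snap(name,fn):
    s=eyes.snapshot(name); cv2.imwrite('pics/%s.png'%fn, s['frame'][:,:,::-1]); np.savez('pics/%s.npz'%fn,**{k:s[k] for k in s}); return s
def K(s):
    h=s['frame'].shape[0]; return h/2/np.tan(np.radians(float(s['fovy']))/2)
def cloud(s):
    f=K(s); z=np.asarray(s['range_z'],float); v,u=np.mgrid[:z.shape[0],:z.shape[1]]
    P=np.stack([(u-s['cx'])*z/f,(v-s['cy'])*z/f,z,np.ones_like(z)],-1)@np.asarray(s['T']).T
    P=P[...,:3].copy(); P[z<=0]=np.nan; return P
def load(fn): return dict(np.load('pics/%s.npz'%fn))
def proj(s,p):
    q=np.linalg.inv(s['T'])@np.r_[p,1]; f=K(s); return q[0]/q[2]*f+s['cx'],q[1]/q[2]*f+s['cy']
E
python3 - <<'E'
from h import *
print(observe())
for n in ['scene','side','wrist']:
    s=snap(n,n+'0'); print(n,s['fovy'],s['cx'],s['cy'],np.round(s['T'],3).tolist())
E
```

```text
total 12
drwxr-xr-x  3 agent agent 4096 Dec  7 14:28 .
drwxr-xr-x 23 root  root  4096 Dec  7 14:28 ..
drwxr-xr-x  2 agent agent 4096 Dec  7 14:28 pics
{'t': 0.0, 'joints': array([ 1.51709494e+00,  3.59341137e-01,  1.10749732e-02, -3.38305154e-04,
       -1.22408389e+00, -2.88067075e-01]), 'joint_vel': array([-0.00200747,  0.00088426, -0.00045611,  0.00102423,  0.00039097,
        0.00146383]), 'joint_torque': array([-1.45628168e-03, -5.83314049e+01,  2.93414891e+01,  6.93702534e+00,
       -5.97579579e-03,  4.92277493e-06]), 'tcp_pos': array([226.14725494, 635.6136837 , 303.00231416]), 'eef_rot': array([ 7.90127997e-04,  9.85424678e-01, -1.70110478e-01, -6.71250993e-05]), 'ft_force': array([ 0.14605728,  0.10514783, -0.50553979]), 'moment': array([0.04066647, 0.0595784 , 0.03391661]), 'gripper_width': 1.0029645929212765}
scene 50.44943600289356 283.0071294952234 207.62632037203704 [[0.436, 0.675, -0.595, 1125.34], [0.9, -0.338, 0.275, -205.606], [-0.015, -0.655, -0.755, 865.273], [0.0, 0.0, 0.0, 1.0]]
side 51.60537213581825 277.18573372544387 209.6349276742626 [[0.807, -0.312, 0.501, 85.203], [-0.59, -0.449, 0.671, -609.993], [0.016, -0.837, -0.547, 659.828], [0.0, 0.0, 0.0, 1.0]]
wrist 69.29190052997065 279.5654086184877 209.37223839116717 [[-0.335, -0.903, -0.27, 295.661], [-0.942, 0.321, 0.094, 611.78], [0.002, 0.286, -0.958, 372.514], [0.0, 0.0, 0.0, 1.0]]
```

View pics/scene0.png

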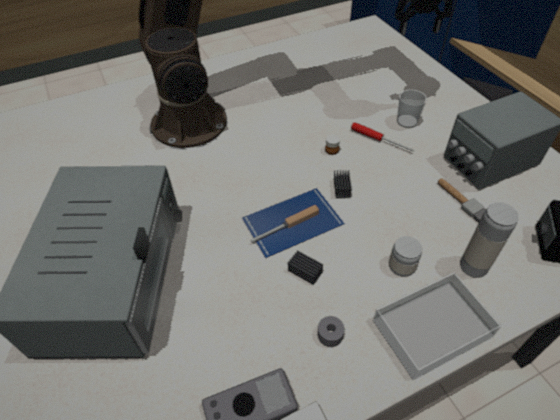

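View pics/side0.png

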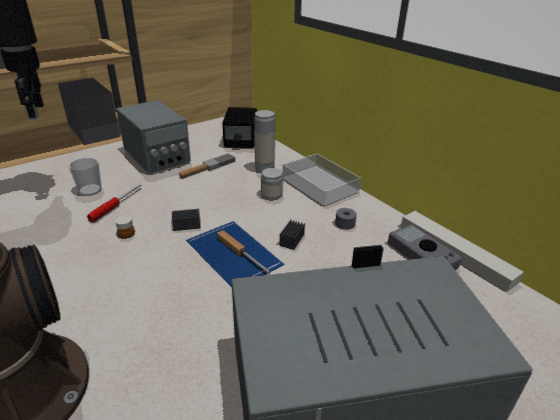

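View pics/wrist0.png

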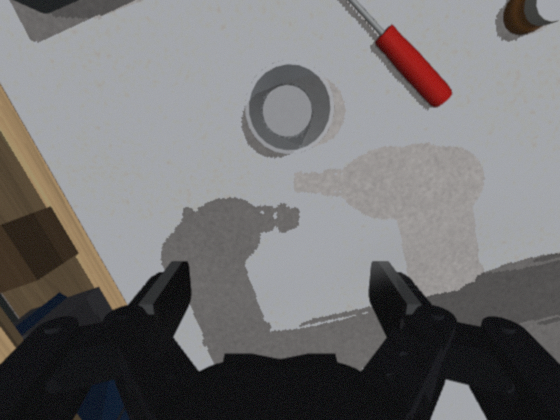

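```bash
python3 - <<'E'
from h import *
for fn in ['scene0','side0']:
    s=load(fn); P=cloud(s)
    m=np.isfinite(P[...,0])
    zz=P[...,2]
    # table offset
    t=zz[m&(abs(zz)<8)]; print(fn,'table z',np.median(t))
    top=m&(abs(zz-175)<6)&(P[...,0]<800)
    n,l,st,c=cv2.connectedComponentsWithStats(top.astype(np.uint8))
    k=1+np.argmax(st[1:,4]); Q=P[l==k][:,:2].astype(np.float32)
    r=cv2.minAreaRect(Q); print('top',r, cv2.boxPoints(r).tolist(), np.median(zz[l==k]))
    # objects
    ob=m&(zz>12)&(zz<90)
    n,l,st,c=cv2.connectedComponentsWithStats(ob.astype(np.uint8))
    for k in range(1,n):
        if st[k,4]<40: continue
        Q=P[l==k]; hi=np.percentile(Q[:,2],95)
        T=Q[Q[:,2]>hi-8][:,:2].astype(np.float32)
        print(c[k].round(),st[k,4],'mean',np.median(Q,0).round(),'zmax',hi.round(),'rect',np.round(cv2.minAreaRect(T)[0]),np.round(cv2.minAreaRect(T)[1:][0]),round(cv2.minAreaRect(T)[2]))
s=load('scene0');P=cloud(s)
for u,v in [(140,243),(178,214),(65,168),(165,168),(22,345),(130,350)]: print(u,v,P[v,u].round(1))
im=cv2.imread('pics/scene0.png'); cv2.imwrite('pics/c1.png',cv2.resize(im[150:370,60:240],None,fx=3.2,fy=2.7,interpolation=2)[:600])
cv2.imwrite('pics/c2.png',cv2.resize(im[160:360,220:420],None,fx=3,fy=3,interpolation=2))
E
```

```text
scene0 table z -0.49845129624287665
top ((465.61468505859375, -324.1184997558594), (245.92327880859375, 382.76708984375), 63.93764877319336) [[239.66864013671875, -350.4927978515625], [583.5145874023438, -518.6611328125], [691.5607299804688, -297.74420166015625], [347.71478271484375, -129.57586669921875]] 173.98460901980945
[64. 17.] 2716 mean [-791. -247.   49.] zmax 85.0 rect [-789. -262.] [405.  29.] 89
[543.   3.] 269 mean [ -46. 1527.   25.] zmax 43.0 rect [ -33. 1529.] [74. 20.] 41
[411. 107.] 795 mean [309. 593.  64.] zmax 88.0 rect [301. 601.] [77. 83.] 41
[189. 123.] 2022 mean [ 64. -13.  36.] zmax 84.0 rect [38.  1.] [158.  81.] 89
[373. 133.] 300 mean [311. 460.  20.] zmax 26.0 rect [325. 473.] [162.  27.] 30
[490. 163.] 2172 mean [621. 595.  53.] zmax 87.0 rect [599. 665.] [264. 124.] 56
[333. 143.] 233 mean [319. 326.  40.] zmax 47.0 rect [312. 331.] [40. 40.] 5
[343. 182.] 359 mean [458. 277.  31.] zmax 37.0 rect [454. 279.] [41. 74.] 65
[465. 200.] 496 mean [654. 525.  18.] zmax 22.0 rect [627. 527.] [153.  44.] 8
[116. 316.] 3813 mean [ 615. -323.   56.] zmax 87.0 rec
[... 2096 characters left out ...]
t [ 888. -201.] [302. 146.] 89
[124. 225.] 297 mean [307. 317.  37.] zmax 45.0 rect [309. 326.] [40. 38.] 14
[292. 232.] 423 mean [633.  61.  31.] zmax 36.0 rect [639.  67.] [75. 42.] 29
[238. 246.] 345 mean [501. 108.  20.] zmax 23.0 rect [504.  84.] [ 22. 186.] 5
[240. 376.] 202 mean [ 302. -227.   57.] zmax 88.0 rect [ 301. -230.] [178.   0.] 64
[ 45. 384.] 4239 mean [ 50. -64.  39.] zmax 84.0 rect [ 40. -45.] [112.  31.] 43
[485. 415.] 487 mean [ 549. -503.   80.] zmax 89.0 rect [ 530. -494.] [  2. 118.] 64
140 243 [ 568.7 -238.6  209.5]
178 214 [ 399.2 -144.    61.7]
65 168 [ 256.1 -340.7  174.7]
165 168 [ 358.6 -138.9  175.3]
22 345 [ 588.5 -503.4   72.2]
130 350 [ 675.2 -326.4   48.4]
```

View pics/c1.png

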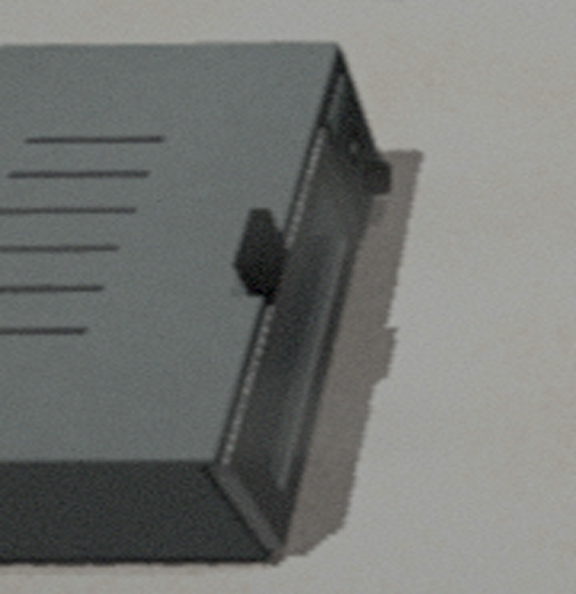

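View pics/c2.png

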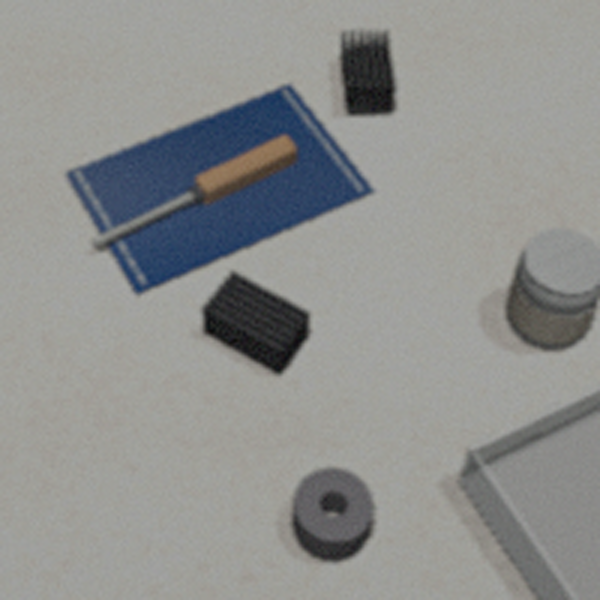

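```bash
cat >> h.py <<'E'
from scipy.spatial.transform import Rotation as R
def pose():
    o=observe(); q=o['eef_rot']; return np.asarray(o['tcp_pos']),R.from_quat([q[1],q[2],q[3],q[0]]),o
def goto(p,yaw_y,down=True):
    """print offset & rotvec to bring tcp to p with tool down, tool y at world angle yaw_y deg"""
    pos,r,o=pose()
    a=np.radians(yaw_y); y=np.array([np.cos(a),np.sin(a),0]); z=np.array([0,0,-1.]); x=np.cross(y,z)
    t=R.from_matrix(np.stack([x,y,z],1))
    d=r.inv().apply(np.asarray(p)-pos); rv=(r.inv()*t).as_rotvec(degrees=True)
    print('pos',pos.round(1),'yaw_y',round(np.degrees(np.arctan2(*r.as_matrix()[1::-1,1])),1),'offset',d.round(1),'rot',rv.round(2),'n',round(max(np.linalg.norm(d)/41.7,np.linalg.norm(rv)/7.16),1),'F',np.round(o['ft_force'],1),'w',round(o['gripper_width'],3),'t',round(o['t'],1))
OX=np.array([-np.cos(np.radians(63.94)),-np.sin(np.radians(63.94)),0]); OY=np.array([-OX[1],OX[0],0])
OO=np.array([517.7,-218.2,0])
def ov(x,y,z): return OO+x*OX+y*OY+np.array([0,0,z])
E
python3 - <<'E'
from h import *
goto([500,110,350],-185)
for fn in ['scene0','side0']:
    s=load(fn);P=cloud(s); hsv=cv2.cvtColor(s['frame'],cv2.COLOR_RGB2HSV)
    b=(hsv[...,0]>95)&(hsv[...,0]<130)&(hsv[...,1]>120)&(P[...,0]>350)&(P[...,0]<650)&(P[...,1]<300)&(P[...,1]>-50)&(abs(P[...,2])<10)
    print('mat',cv2.minAreaRect(P[b][:,:2].astype(np.float32)))
    g=(hsv[...,0]>4)&(hsv[...,0]<25)&(hsv[...,1]>90)&(P[...,2]>15)&(P[...,2]<30)&(P[...,0]>400)&(P[...,0]<600)&(P[...,1]<250)&(P[...,1]>0)
    print('handle',cv2.minAreaRect(P[g][:,:2].astype(np.float32)),np.percentile(P[g][:,2],[10,50,90]))
E
python3 -m handwheel '{"offset":[[434,403,-47],[434,403,-47],[434,403,-47],[434,403,-47],[434,403,-47],[434,403,-47],[434,403,-47],[434,403,-47],[434,403,-47],[434,403,-47]],"delta_rot":[[0,0,75],[0,0,75],[0,0,75],[0,0,75],[0,0,75],[0,0,75],[0,0,75],[0,0,75],[0,0,75],[0,0,75]]}' 0 60
python3 -c "
from h import *
goto([500,110,350],-185)"
```

```text
pos [226.2 635.7 303.2] yaw_y -109.6 offset [434.2 403.5 -46.2] rot [ 6.000e-02 -6.000e-02  7.541e+01] n 14.3 F [-0.1 -0.1 -0.9] w 1.0 t 0.1
mat ((493.7020568847656, 111.29792785644531), (138.4725799560547, 215.08177185058594), 1.379148006439209)
handle ((497.5599365234375, 170.15773010253906), (20.078800201416016, 159.48573303222656), 6.791098594665527) [19.33332664 22.13833534 24.5786673 ]
mat ((491.4242858886719, 108.63776397705078), (138.51414489746094, 220.7928009033203), 1.51071035861969)
handle ((498.2231140136719, 131.9772186279297), (19.15920639038086, 89.94576263427734), 4.916940689086914) [17.90447053 21.19402463 23.07040745]
t: 0.98
tcp_pos: [418.6, 265.6, 337.2]
eef_rot: [0.0, -0.698, 0.717, 0.0]
ft_force: [1.9, 0.2, 0.2]
gripper_width: 1.003
pos [418.6 265.6 337.2] yaw_y 178.5 offset [153.4 -85.6 -12.9] rot [-0.01  0.02  3.47] n 4.2 F [1.9 0.2 0.2] w 1.003 t 1.0
```

```bash

python3 -m handwheel '{"offset":[[150,-86,-12],[150,-86,-12],[150,-86,-12],[150,-86,-12],[150,-86,-12],[150,-86,-12],[150,-86,-12]],"delta_rot":[[0,0,3.5],[0,0,3.5],[0,0,3.5],[0,0,3.5],[0,0,3.5],[0,0,3.5],[0,0,3.5]]}'
python3 -c "
from h import *
goto([500,110,350],-185)
snap('wrist','w1');snap('side','s1')"
```

```text
t: 1.57
tcp_pos: [501.1, 115.3, 348.5]
eef_rot: [-0.0, -0.677, 0.736, 0.0]
ft_force: [-0.5, 1.3, -0.5]
gripper_width: 0.999
pos [501.1 115.3 348.5] yaw_y 175.2 offset [ 5.4  0.7 -1.5] rot [ 0.03 -0.01  0.18] n 0.1 F [-0.5  1.3 -0.5] w 0.999 t 1.6
```

View pics/w1.png

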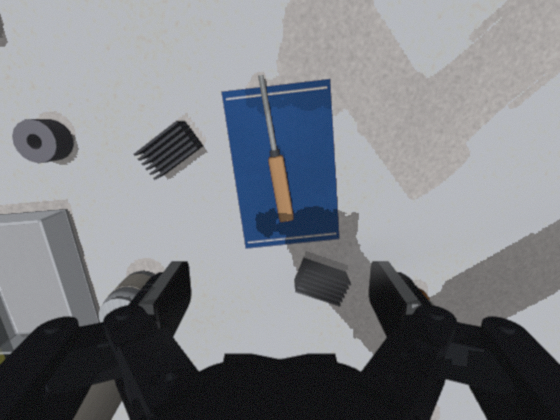

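```bash
python3 - <<'E'
from h import *
for fn in ['w1']:
    s=load(fn);P=cloud(s); hsv=cv2.cvtColor(s['frame'],cv2.COLOR_RGB2HSV)
    b=(hsv[...,0]>100)&(hsv[...,0]<125)&(hsv[...,1]>150)&(abs(P[...,2])<10)
    print('mat',cv2.minAreaRect(P[b][:,:2].astype(np.float32)))
    g=(hsv[...,0]>4)&(hsv[...,0]<25)&(hsv[...,1]>90)&(P[...,2]>17)&(P[...,2]<30)&(P[...,0]>400)&(P[...,0]<600)&(P[...,1]<250)&(P[...,1]>0)
    print('handle',cv2.minAreaRect(P[g][:,:2].astype(np.float32)),np.percentile(P[g][:,2],[10,50,90]))
    for u,v in [(281,187),(277,155),(285,220),(263,79),(270,118)]: print(u,v,P[v,u].round(1))
    z=P[...,2]
    print('table',np.nanmedian(z[abs(z)<6]))
E
```

```text
mat ((494.8946838378906, 110.59700775146484), (136.71041870117188, 216.04379272460938), 1.5872368812561035)
handle ((501.3653259277344, 133.4025421142578), (18.90963363647461, 88.32869720458984), 5.191452980041504) [21.05506488 22.32726781 23.36426531]
281 187 [501.  129.7  22.9]
277 155 [502.7  87.9  18.5]
285 220 [499.3 176.6  21.8]
263 79 [512.   -5.2  15.2]
270 118 [507.6  41.1  15.3]
table -0.3939474809450303
```

```bash

python3 -c "
from h import *
goto([501,132.5,150],-174.8)"
```

```text
pos [500.7 116.6 348.7] yaw_y 175.3 offset [-15.9   0.9 198.7] rot [ 0.02  0.01 -9.87] n 4.8 F [-0.4  0.8  0.4] w 1.001 t 1.7
```

```bash

python3 -m handwheel '{"offset":[[-16,1,40],[-16,1,80],[-16,1,120],[-16,1,160],[-16,1,199],[-16,1,199],[-16,1,199],[-16,1,199]],"delta_rot":[[0,0,-10],[0,0,-10],[0,0,-10],[0,0,-10],[0,0,-10],[0,0,-10],[0,0,-10],[0,0,-10]]}'
python3 -c "
from h import *
goto([501,132.5,77],-174.8)
snap('wrist','w2')"
```

```text
t: 2.33
tcp_pos: [502.3, 133.3, 151.8]
eef_rot: [-0.001, 0.74, -0.673, 0.001]
ft_force: [1.5, 0.1, 0.4]
gripper_width: 1.0
pos [502.3 133.3 151.8] yaw_y -174.6 offset [ 0.7  1.5 74.8] rot [-0.11  0.02  0.22] n 1.8 F [1.5 0.1 0.4] w 1.0 t 2.3
```

View pics/w2.png

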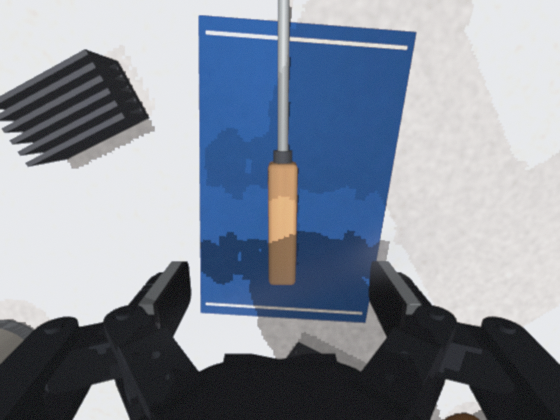

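```bash

python3 -m handwheel '{"offset":[[0,1,30],[0,1,55],[0,1,70],[0,1,75],[0,1,75],[0,1,75]],"delta_rot":[[0,0,0],[0,0,0],[0,0,0],[0,0,0],[0,0,0],[0,0,0]]}'
python3 -m handwheel '{"offset":[[0,0,0],[0,0,0],[0,0,0],[0,0,0],[0,0,0],[0,0,0],[0,0,0],[0,0,0],[0,0,0],[0,0,0]],"delta_rot":[[0,0,0],[0,0,0],[0,0,0],[0,0,0],[0,0,0],[0,0,0],[0,0,0],[0,0,0],[0,0,0],[0,0,0]]}' 255 80
python3 -c "
from h import *
goto([501,132.5,77],-174.8)"
```

```text
t: 2.88
tcp_pos: [501.5, 132.5, 76.7]
eef_rot: [-0.001, 0.739, -0.673, 0.0]
ft_force: [0.4, 0.7, 0.6]
gripper_width: 1.002
t: 3.72
tcp_pos: [501.1, 132.1, 76.1]
eef_rot: [-0.001, 0.739, -0.673, 0.0]
ft_force: [-2.8, -0.5, 12.5]
gripper_width: 0.218
pos [501.1 132.1  76.1] yaw_y -174.7 offset [-0.4  0.  -0.9] rot [-0.09  0.02  0.13] n 0.0 F [-2.8 -0.5 12.5] w 0.218 t 3.7
```

```bash

python3 -m handwheel '{"offset":[[0,0,-20],[0,0,-60],[0,0,-100],[0,0,-140],[0,0,-160],[0,0,-160],[0,0,-160]],"delta_rot":[[0,0,0],[0,0,0],[0,0,0],[0,0,0],[0,0,0],[0,0,0],[0,0,0]]}'
python3 - <<'E'
from h import *
goto([501,132.5,77],-174.8)
s=load('scene0');P=cloud(s)
L=np.stack([(P-OO)@OX,(P-OO)@OY,P[...,2]],-1)
print('scene cam in oven frame',((s['T'][:3,3]-OO)@OX,(s['T'][:3,3]-OO)@OY))
m=np.isfinite(L[...,0])&(L[...,0]<60)&(L[...,0]>-60)&(L[...,2]>15)&(L[...,2]<172)
for y0 in range(-190,190,20):
    q=L[m&(L[...,1]>=y0)&(L[...,1]<y0+20)]
    if len(q): print(y0,len(q),[ (int(z),int(np.count_nonzero(abs(q[:,2]-z)<12)),np.round(np.median(q[abs(q[:,2]-z)<12][:,0]),1)) for z in (30,54,78,102,126,150) if np.count_nonzero(abs(q[:,2]-z)<12)])
# edges of top: fit lines for both
for fn in ['scene0','side0']:
    s=load(fn);P=cloud(s);L=np.stack([(P-OO)@OX,(P-OO)@OY,P[...,2]],-1)
    t=abs(L[...,2]-174)<3
    q=L[t&(abs(L[...,1])<230)&(L[...,0]>-40)&(L[...,0]<280)]
    print(fn,'front edge', [np.round(np.percentile(q[(q[:,1]>y)&(q[:,1]<y+30)][:,0],[1,99]),1) for y in (-170,-100,-50,60,100,150)], 'sides',[np.round(np.percentile(q[(q[:,0]>x)&(q[:,0]<x+30)][:,1],[1,99]),1) for x in (20,100,180)])
s=snap('scene','sc2'); cv2.imwrite('pics/c3.png',cv2.resize(s['frame'][150:260,120:230,::-1],None,fx=5.4,fy=5.4,interpolation=2))
s=snap('side','si2')
E
```

```text
t: 4.3
tcp_pos: [500.7, 132.0, 236.2]
eef_rot: [-0.002, 0.739, -0.674, 0.0]
ft_force: [0.3, 0.5, -2.1]
gripper_width: 0.21
pos [500.7 132.  236.2] yaw_y -174.7 offset [ -0.2   0.  159.2] rot [-0.15  0.11  0.09] n 3.8 F [ 0.3  0.5 -2.1] w 0.21 t 4.3
scene cam in oven frame (np.float64(-278.2569743091809), np.float64(540.3312552146125))
-190 132 [(30, 9, np.float64(-1.8)), (54, 20, np.float64(-1.9)), (78, 22, np.float64(-1.6)), (102, 22, np.float64(-1.3)), (126, 23, np.float64(-1.5)), (150, 23, np.float64(-1.2))]
-170 152 [(30, 3, np.float64(-17.5)), (54, 22, np.float64(-6.2)), (78, 29, np.float64(-1.5)), (102, 21, np.float64(-1.6)), (126, 22, np.float64(-1.8)), (150, 29, np.float64(-2.4))]
-150 229 [(30, 21, np.float64(-1.9)), (54, 89, np.float64(-11.1)), (78, 24, np.float64(-1.8)), (102, 22, np.float64(-1.9)), (126, 23, np.float64(-1.6)), (150, 31, np.float64(-2.6))]
-130 172 [(30, 20, np.float64(-1.8)), (54, 26, np.float64(-1.8)), (78, 24, np.float64(-1.6)), (102, 24, np.float64(-1.5)), (126, 24, np.float64(-1.7)), (150, 34, np.float64(-1.9))]
-110 155 [(30, 19, np.float64(-1.8)), (
[... 2469 characters left out ...]
[(30, 168, np.float64(24.5)), (54, 200, np.float64(19.1)), (78, 205, np.float64(18.7)), (102, 219, np.float64(18.0)), (126, 237, np.float64(19.1)), (150, 256, np.float64(20.1))]
scene0 front edge [array([  0.7, 236.5]), array([1.000e-01, 2.368e+02]), array([-1.000e-01,  2.365e+02]), array([-2.000e-01,  2.361e+02]), array([-2.000e-01,  2.364e+02]), array([2.000e-01, 2.264e+02])] sides [array([-181.7,  187.5]), array([-183.2,  187.6]), array([-183.7,  188.5])]
side0 front edge [array([  6.4, 242. ]), array([  5.7, 241.9]), array([  6. , 241.7]), array([  7.8, 241.5]), array([  5.8, 241.6]), array([  6.5, 241.1])] sides [array([-186.3,  184. ]), array([-185.9,  184.6]), array([-186.1,  184.7])]
```

View pics/c3.png

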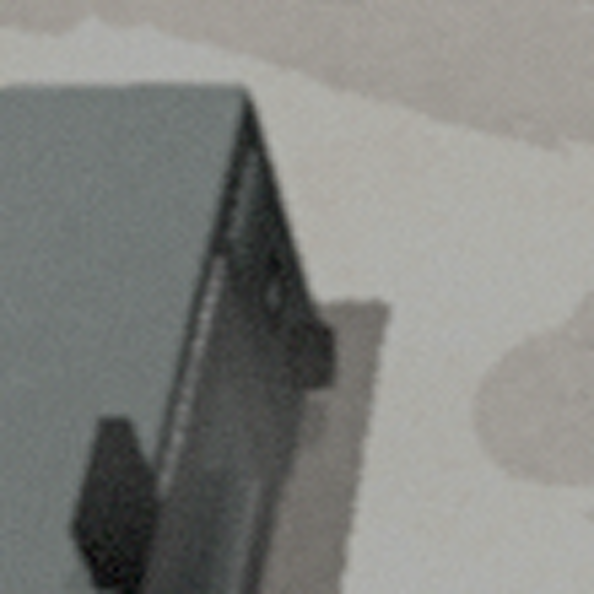

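View pics/si2.png

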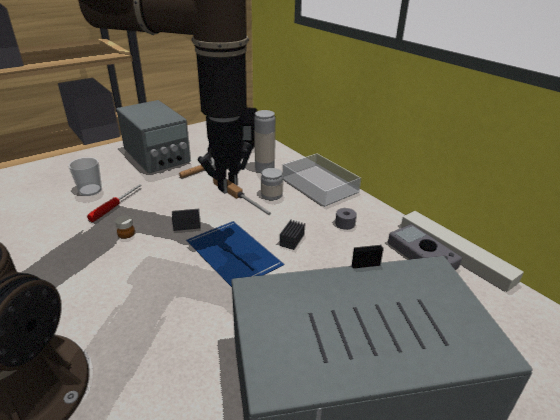

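```bash
cat >> h.py <<'E'
def goto2(p,yaw_y,pitch=0,roll=0):
    pos,r,o=pose()
    a=np.radians(yaw_y); y=np.array([np.cos(a),np.sin(a),0]); z=np.array([0,0,-1.]); x=np.cross(y,z)
    t=R.from_matrix(np.stack([x,y,z],1))*R.from_euler('y',pitch,degrees=True)*R.from_euler('x',roll,degrees=True)
    d=r.inv().apply(np.asarray(p)-pos); rv=(r.inv()*t).as_rotvec(degrees=True)
    print('pos',pos.round(1),'offset',d.round(1),'rot',rv.round(2),'n',round(max(np.linalg.norm(d)/41.7,np.linalg.norm(rv)/7.16),1),'F',np.round(o['ft_force'],1),'w',round(o['gripper_width'],3),'t',round(o['t'],1),'j',np.round(o['joints'],2))
E
python3 -c "
from h import *
goto2([504,-9,190],-206.1,50)"
```

```text
pos [499.7 131.5 233.9] offset [140.2   8.6  44. ] rot [-13.61  48.67  29.38] n 8.2 F [-1.1 -0.1 -0.3] w 0.212 t 4.4 j [ 0.64  0.16 -0.43 -0.   -0.98 -0.54]
```

```bash

python3 -m handwheel '{"offset":[[0,0,0],[20,1,5],[50,3,15],[80,5,25],[110,7,35],[140,9,44],[140,9,44],[140,9,44],[140,9,44],[140,9,44]],"delta_rot":[[-13.6,48.7,29.4],[-13.6,48.7,29.4],[-13.6,48.7,29.4],[-13.6,48.7,29.4],[-13.6,48.7,29.4],[-13.6,48.7,29.4],[-13.6,48.7,29.4],[-13.6,48.7,29.4],[-13.6,48.7,29.4],[-13.6,48.7,29.4]]}'
python3 -c "
from h import *
goto2([504,-9,190],-206.1,50)
snap('wrist','w3')"
```

```text
t: 5.23
tcp_pos: [504.2, -8.4, 188.1]
eef_rot: [-0.36, -0.48, 0.768, -0.224]
ft_force: [-0.1, 0.2, -1.8]
gripper_width: 0.215
pos [504.2  -8.4 188.1] offset [ 1.9 -0.1 -0.7] rot [ 0.05 -0.2   0.12] n 0.0 F [-0.1  0.2 -1.8] w 0.215 t 5.2 j [ 0.6   0.51 -0.47  0.39 -1.41 -1.29]
```

View pics/w3.png

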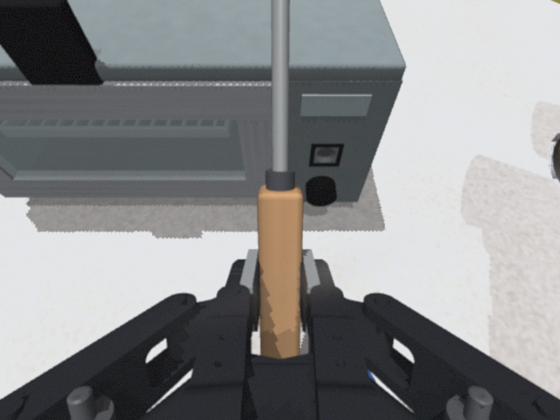

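```bash
python3 - <<'E'
from h import *
s=load('w3');P=cloud(s);L=np.stack([(P-OO)@OX,(P-OO)@OY,P[...,2]],-1)
cv2.imwrite('pics/c4.png',cv2.resize(s['frame'][60:220,240:420,::-1],None,fx=4,fy=3.7,interpolation=2))
for u,v in [(326,154),(310,145),(343,145),(309,166),(342,166),(315,145),(335,145),(320,166),(330,127),(335,105),(360,150),(385,100),(200,110),(210,182),(250,100),(30,190),(260,73),(350,73)]: print(u,v,L[v,u].round(1),P[v,u].round(1))
# face fit
m=np.zeros(P.shape[:2],bool); m[85:200,295:390]=1
q=L[m&(L[...,2]>20)&(L[...,2]<160)&(abs(L[...,0])<12)]
A=np.c_[q[:,1:],np.ones(len(q))]; 
for i in range(4):
    c=np.linalg.lstsq(A,q[:,0],rcond=None)[0]; r=q[:,0]-A@c; k=abs(r)<1.5; q=q[k];A=A[k]
print('x=c.y,z,1',c,len(q))
z=P[...,2]; print('table',np.nanmedian(z[abs(z)<8]))
E
```

```text
326 154 [  64.1 -159.    24.3] [ 346.7 -205.9   24.3]
310 145 [  -1.9 -129.6  103.5] [ 402.1 -159.5  103.5]
343 145 [  -1.4 -157.8  103. ] [ 376.5 -147.7  103. ]
309 166 [  -2.3 -130.9   77.4] [ 401.1 -158.6   77.4]
342 166 [  -1.2 -161.6   76.3] [ 373.1 -146.1   76.3]
315 145 [  -2.8 -133.7  104.4] [ 398.8 -156.9  104.4]
335 145 [  -1.8 -150.9  103.5] [ 383.  -150.3  103.5]
320 166 [  -1.6 -141.2   76.6] [ 391.6 -154.7   76.6]
330 127 [   0.5 -144.4  121.1] [ 387.8 -155.2  121.1]
335 105 [  -2.6 -144.5  144.6] [ 389.1 -152.4  144.6]
360 150 [  -1.4 -173.6   97.1] [ 362.3 -140.7   97.1]
385 100 [  -1.  -180.7  147.8] [ 355.8 -137.9  147.8]
200 110 [ -2.6 -44.1 139.8] [ 479.2 -196.5  139.8]
210 182 [ -1.4 -35.   52.5] [ 486.9 -201.6   52.5]
250 100 [ -3.6 -82.3 149.5] [ 445.3 -178.8  149.5]
30 190 [ -2.  151.5  39.7] [ 654.7 -283.    39.7]
260 73 [ -1.4 -90.5 169.1] [ 437.  -177.2  169.1]
350 73 [  -0.4 -151.1  168.6] [ 382.1 -151.4  168.6]
x=c.y,z,1 [-0.00625304 -0.00416548 -1.55128575] 8102
table -0.49629945193009917
```

View pics/c4.png

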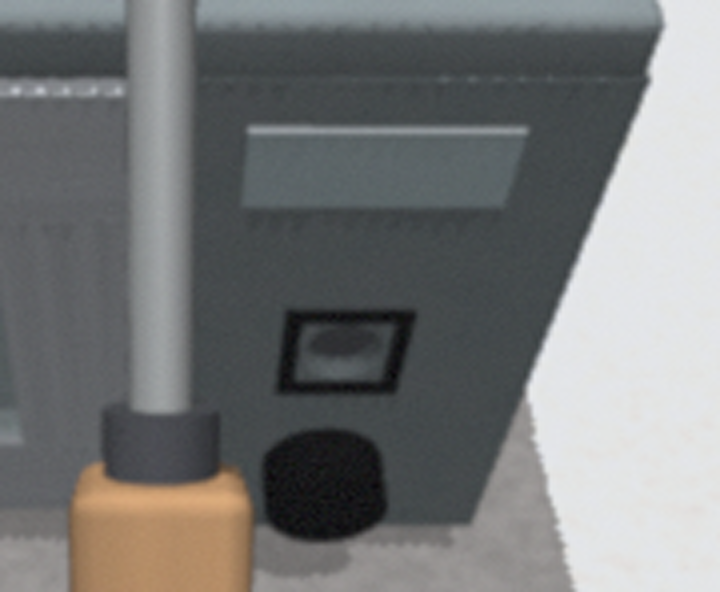

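```bash
sed -i 's/^OO=.*/OO=np.array([513.0,-227.9,0])/' h.py; python3 - <<'E'
from h import *
s=load('w3');P=cloud(s); pos,r,o=pose()
for v in (20,60,100,140,205,230,260,290):
    t=[r.inv().apply(P[v,u]-pos) for u in range(255,305)]
    t=np.array(t); k=(t[:,2]<90)&(abs(t[:,1])<20)&(t[:,2]>20)
    q=t[k]; print(v,len(q),'x',np.median(q[:,0]).round(1),'y range',q[:,1].min().round(1),q[:,1].max().round(1),'zmed',np.median(q[:,2]).round(1),q[:,2].min().round(1))
E
```

```text
20 18 x 107.1 y range -4.0 2.5 zmed 60.5 58.9
60 17 x 93.3 y range -3.7 2.7 zmed 60.3 59.0
100 17 x 78.6 y range -3.8 2.8 zmed 60.6 58.7
140 16 x 62.8 y range -3.9 2.5 zmed 60.3 59.1
205 46 x 36.5 y range -10.4 8.9 zmed 53.5 52.7
230 45 x 25.3 y range -10.2 9.3 zmed 53.5 52.3
260 49 x 11.0 y range -11.8 10.4 zmed 53.7 51.7
290 50 x -4.0 y range -10.2 9.0 zmed 53.5 34.8
```

```bash
python3 -c "
from h import *
pos,r,o=pose(); print((pos-OO)@OX,(pos-OO)@OY, ov(-220,-145.6,153.7))
goto2(ov(-220,-145.6,153.7),-206.1,0)"
```

```text
-193.31755381248107 -104.3882780565738 [478.85116457  33.69743317 153.7       ]
pos [504.2  -8.4 189. ] offset [-44.3  41.1   2.3] rot [ 5.000e-02 -5.001e+01  1.200e-01] n 7.0 F [ 0.7 -0.3 -0.4] w 0.214 t 5.3 j [ 0.6   0.51 -0.47  0.39 -1.41 -1.28]
```

```bash

python3 -m handwheel '{"offset":[[-22,20,1],[-44,41,2],[-44,41,2],[-44,41,2],[-44,41,2],[-44,41,2],[-44,41,2],[-44,41,2],[-44,41,2],[-44,41,2]],"delta_rot":[[0,0,0],[0,-7,0],[0,-14,0],[0,-21,0],[0,-28,0],[0,-35,0],[0,-42,0],[0,-50,0],[0,-50,0],[0,-50,0]]}'
python3 -c "
from h import *
goto2(ov(-176,-145.6,153.7),-206.1,0)"
```

```text
t: 6.12
tcp_pos: [479.0, 32.6, 157.7]
eef_rot: [0.003, -0.529, 0.849, -0.0]
ft_force: [0.4, 0.5, -0.4]
gripper_width: 0.216
pos [479.   32.6 157.7] offset [43.1  0.5  3.7] rot [-0.25  0.3  -0.06] n 1.0 F [ 0.4  0.5 -0.4] w 0.216 t 6.1 j [ 0.48  0.19 -0.61  0.   -0.77 -0.94]
```

```bash

python3 -m handwheel '{"offset":[[10,0,4],[25,0,4],[38,0,4],[43,0,4],[43,0,4],[43,0,4]],"delta_rot":[[0,0.3,0],[0,0.3,0],[0,0.3,0],[0,0.3,0],[0,0.3,0],[0,0.3,0]]}'
python3 - <<'E'
from h import *
goto2(ov(-176,-145.6,153.7),-206.1,0)
s=snap('scene','sc3'); cv2.imwrite('pics/c5.png',cv2.resize(s['frame'][150:290,130:310,::-1],None,fx=4,fy=4,interpolation=2))
snap('wrist','w4')
for n in ('scene',):
  print(proj(s,ov(-32,-145,91)),proj(s,ov(-12,-145,91)))
E
```

```text
t: 6.62
tcp_pos: [460.5, -5.3, 151.7]
eef_rot: [-0.002, -0.529, 0.849, -0.002]
ft_force: [0.3, 0.3, -0.4]
gripper_width: 0.21
pos [460.5  -5.3 151.7] offset [ 0.9  0.7 -2. ] rot [-0.08 -0.29 -0.02] n 0.1 F [ 0.3  0.3 -0.4] w 0.21 t 6.6 j [ 0.42  0.17 -0.65  0.01 -0.75 -0.88]
(np.float64(178.8239303982097), np.float64(203.927717361493)) (np.float64(170.2621894427486), np.float64(203.99172360858785))
```

View pics/c5.png

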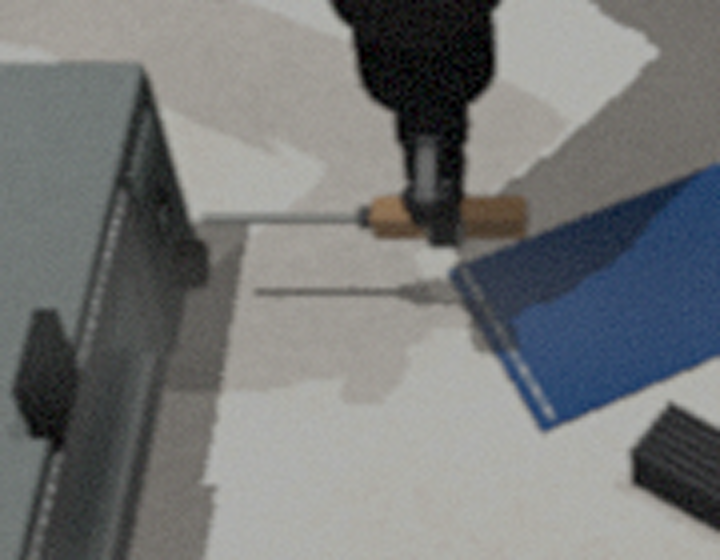

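View pics/w4.png

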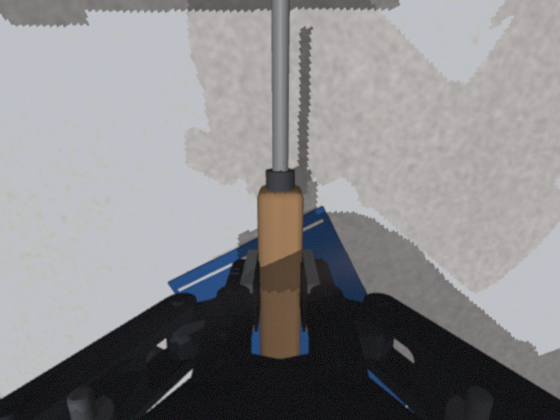

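```bash

python3 -m handwheel '{"offset":[[2,0.5,-2],[6,0.5,-2],[12,0.5,-2],[18,0.5,-2],[24,0.5,-2],[30,0.5,-2],[35,0.5,-2],[35,0.5,-2]],"delta_rot":[[0,-0.3,0],[0,-0.3,0],[0,-0.3,0],[0,-0.3,0],[0,-0.3,0],[0,-0.3,0],[0,-0.3,0],[0,-0.3,0]]}'
python3 - <<'E'
from h import *
goto2(ov(-176,-145.6,153.7),-206.1,0)
s=snap('scene','sc4'); cv2.imwrite('pics/c6.png',cv2.resize(s['frame'][150:290,130:310,::-1],None,fx=4,fy=4,interpolation=2))
E
```

```text
t: 7.38
tcp_pos: [444.0, -37.1, 153.9]
eef_rot: [0.001, -0.529, 0.849, -0.0]
ft_force: [0.0, 0.3, -1.1]
gripper_width: 0.212
pos [444.  -37.1 153.9] offset [-34.9  -0.2   0.2] rot [-0.07  0.03 -0.05] n 0.8 F [ 0.   0.3 -1.1] w 0.212 t 7.4 j [ 0.36  0.14 -0.68  0.   -0.75 -0.82]
```

View pics/c6.png

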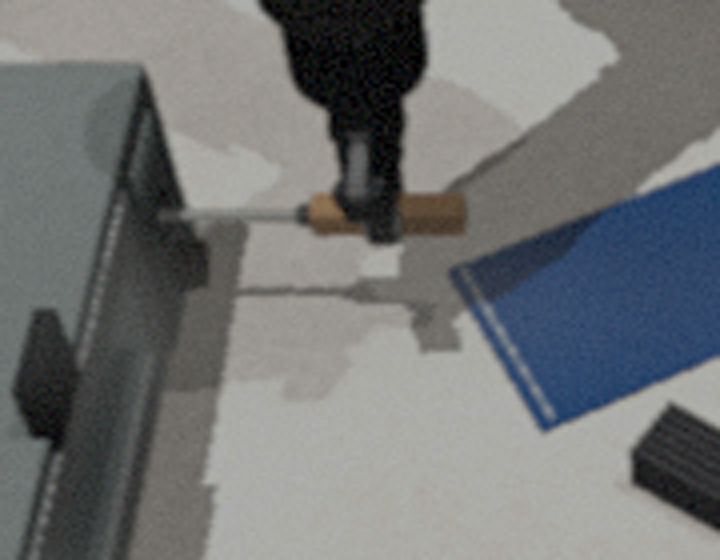

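```bash

python3 -m handwheel '{"offset":[[3,0,0],[6,0,0],[9,0,0],[12,0,0],[14,0,0],[14,0,0]],"delta_rot":[[0,0,0],[0,0,0],[0,0,0],[0,0,0],[0,0,0],[0,0,0]]}'
python3 -m handwheel '{"offset":[[1,0,0],[2,0,0],[2,0,0]],"delta_rot":[[0,0,0],[0,0,0],[0,0,0]]}'
python3 -c "
from h import *
goto2(ov(-176,-145.6,153.7),-206.1,0)
print(observe()['ft_force']@OX)"
```

```text
t: 7.93
tcp_pos: [439.0, -48.5, 154.2]
eef_rot: [0.002, -0.529, 0.849, -0.0]
ft_force: [1.0, 4.4, -1.1]
gripper_width: 0.215
t: 8.18
tcp_pos: [438.5, -49.8, 154.3]
eef_rot: [0.002, -0.529, 0.849, -0.0]
ft_force: [1.7, 5.2, -0.7]
gripper_width: 0.216
pos [438.5 -49.8 154.3] offset [-48.8   0.5   0.7] rot [-0.16  0.16 -0.01] n 1.2 F [ 1.7  5.2 -0.7] w 0.216 t 8.2 j [ 0.34  0.14 -0.69  0.   -0.74 -0.79]
-5.402515917991173
```

```bash

python3 -m handwheel '{"offset":[[1,0,0],[2,0,0],[3,0,0],[3,0,0]],"delta_rot":[[0,0,0],[0,0,0],[0,0,0],[0,0,0]]}'
python3 - <<'E'
from h import *
goto2(ov(-176,-145.6,153.7),-206.1,0)
print(observe()['ft_force']@OX)
s=snap('scene','sc5'); cv2.imwrite('pics/c7.png',cv2.resize(s['frame'][150:350,30:230,::-1],None,fx=3,fy=3,interpolation=2))
E
```

```text
t: 8.52
tcp_pos: [437.3, -52.4, 154.3]
eef_rot: [0.002, -0.529, 0.849, -0.0]
ft_force: [1.8, 6.5, 0.0]
gripper_width: 0.214
pos [437.3 -52.4 154.3] offset [-51.6   0.6   0.7] rot [-0.17  0.18 -0.01] n 1.2 F [1.8 6.5 0. ] w 0.214 t 8.5 j [ 0.33  0.13 -0.69 -0.   -0.74 -0.79]
-6.61944904916147
```

View pics/c7.png

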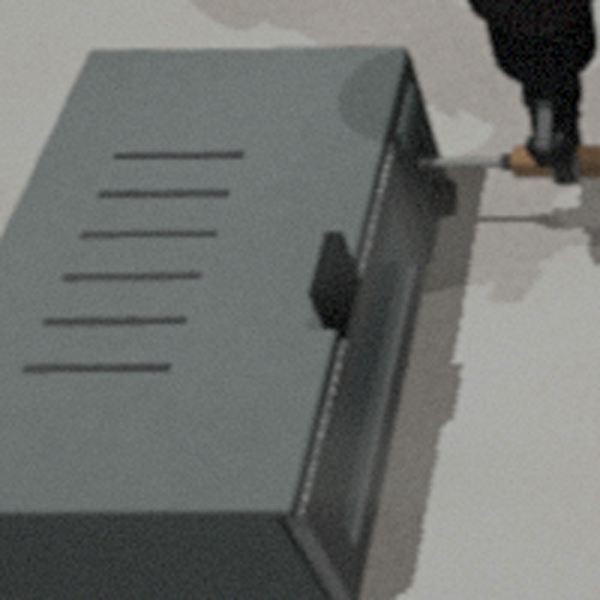

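Not tripped yet; a bit further.

```bash

python3 -m handwheel '{"offset":[[1,0,0],[2,0,0],[3,0,0],[3,0,0]],"delta_rot":[[0,0,0],[0,0,0],[0,0,0],[0,0,0]]}'
python3 - <<'E'
from h import *
goto2(ov(-176,-145.6,153.7),-206.1,0)
print(observe()['ft_force']@OX)
s=snap('scene','sc6'); cv2.imwrite('pics/c8.png',cv2.resize(s['frame'][150:350,30:230,::-1],None,fx=3,fy=3,interpolation=2))
E
```

```text
t: 8.9
tcp_pos: [435.8, -55.3, 154.2]
eef_rot: [0.002, -0.529, 0.849, -0.0]
ft_force: [2.2, 5.5, -0.8]
gripper_width: 0.219
pos [435.8 -55.3 154.2] offset [-54.9   0.4   0.7] rot [-0.15  0.14 -0.  ] n 1.3 F [ 2.2  5.5 -0.8] w 0.219 t 8.9 j [ 0.33  0.13 -0.69  0.   -0.74 -0.78]
-5.916278119731007
```

View pics/c8.png

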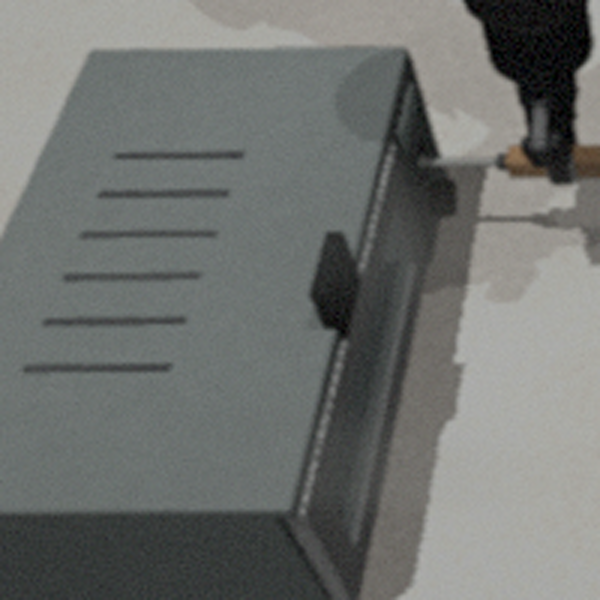

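```bash

python3 -m handwheel '{"offset":[[1,0,0],[1,0,0],[1.5,0,0],[1.5,0,0],[1.5,0,0]],"delta_rot":[[0,0,0],[0,0,0],[0,0,0],[0,0,0],[0,0,0]]}'
python3 - <<'E'
from h import *
goto2(ov(-176,-145.6,153.7),-206.1,0)
print(observe()['ft_force']@OX)
s=snap('scene','sc7'); cv2.imwrite('pics/c9.png',cv2.resize(s['frame'][150:350,30:230,::-1],None,fx=3,fy=3,interpolation=2))
E
```

```text
t: 9.37
tcp_pos: [434.9, -56.8, 154.1]
eef_rot: [0.001, -0.529, 0.849, -0.001]
ft_force: [1.5, 5.2, -0.2]
gripper_width: 0.212
pos [434.9 -56.8 154.1] offset [-56.6   0.3   0.5] rot [-0.14  0.11  0.  ] n 1.4 F [ 1.5  5.2 -0.2] w 0.212 t 9.4 j [ 0.32  0.13 -0.69  0.   -0.74 -0.78]
-5.3649768625988035
```

View pics/c9.png

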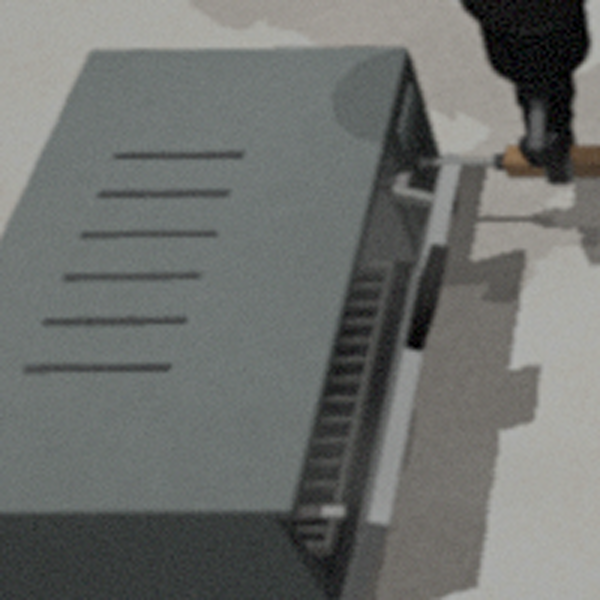

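```bash

python3 -m handwheel '{"offset":[[-8,0,0],[-20,0,0],[-35,0,0],[-50,0,0],[-65,0,0],[-80,0,0],[-80,0,0],[-80,0,0]],"delta_rot":[[0,0,0],[0,0,0],[0,0,0],[0,0,0],[0,0,0],[0,0,0],[0,0,0],[0,0,0]]}'
python3 - <<'E'
from h import *
goto2([497,128,150],-174.8,0)
E
```

```text
t: 10.08
tcp_pos: [469.9, 15.6, 153.7]
eef_rot: [0.0, -0.53, 0.848, -0.0]
ft_force: [-0.1, -0.1, -1.0]
gripper_width: 0.219
pos [469.9  15.6 153.7] offset [-112.9   24.9    3.7] rot [-7.000e-02 -1.000e-02 -3.121e+01] n 4.4 F [-0.1 -0.1 -1. ] w 0.219 t 10.1 j [ 0.45  0.18 -0.63  0.   -0.76 -0.91]
```

```bash

python3 -m handwheel '{"offset":[[-30,7,1],[-60,14,2],[-90,20,3],[-113,25,4],[-113,25,4],[-113,25,4],[-113,25,4],[-113,25,4]],"delta_rot":[[0,0,-7],[0,0,-14],[0,0,-21],[0,0,-28],[0,0,-31.2],[0,0,-31.2],[0,0,-31.2],[0,0,-31.2]]}'
python3 - <<'E'
from h import *
goto2([497,128,78],-174.8,0)
E
```

```text
t: 10.75
tcp_pos: [496.3, 126.3, 149.9]
eef_rot: [-0.0, 0.737, -0.676, 0.001]
ft_force: [0.2, 0.3, -0.9]
gripper_width: 0.214
pos [496.3 126.3 149.9] offset [-1.7 -0.8 71.9] rot [-0.05 -0.04 -0.26] n 1.7 F [ 0.2  0.3 -0.9] w 0.214 t 10.8 j [ 0.63  0.25 -0.54  0.   -0.78 -0.55]
```

```bash

python3 -m handwheel '{"offset":[[-2,-1,25],[-2,-1,45],[-2,-1,60],[-2,-1,68],[-2,-1,72],[-2,-1,72],[-2,-1,72]],"delta_rot":[[0,0,0],[0,0,0],[0,0,0],[0,0,0],[0,0,0],[0,0,0],[0,0,0]]}'
python3 -m handwheel '{"offset":[[0,0,0],[0,0,0],[0,0,0],[0,0,0],[0,0,0],[0,0,0],[0,0,0],[0,0,0]],"delta_rot":[[0,0,0],[0,0,0],[0,0,0],[0,0,0],[0,0,0],[0,0,0],[0,0,0],[0,0,0]]}' 0
python3 -m handwheel '{"offset":[[0,0,-20],[0,0,-60],[0,0,-100],[0,0,-140],[0,0,-180],[0,0,-200],[0,0,-200],[0,0,-200]],"delta_rot":[[0,0,0],[0,0,0],[0,0,0],[0,0,0],[0,0,0],[0,0,0],[0,0,0],[0,0,0]]}'
python3 - <<'E'
from h import *
goto2([497,128,78],-174.8,0)
s=snap('wrist','w5'); s=snap('scene','sc8'); P=cloud(s)
cv2.imwrite('pics/c10.png',cv2.resize(s['frame'][140:360,0:300,::-1],None,fx=2.6,fy=2.6,interpolation=2))
E
```

```text
t: 11.33
tcp_pos: [498.1, 129.0, 78.6]
eef_rot: [-0.001, 0.738, -0.675, 0.001]
ft_force: [0.3, -0.9, -1.2]
gripper_width: 0.217
t: 12.0
tcp_pos: [497.7, 129.1, 78.0]
eef_rot: [-0.001, 0.738, -0.675, 0.001]
ft_force: [0.1, 0.6, -0.7]
gripper_width: 1.002
t: 12.67
tcp_pos: [497.6, 129.3, 279.5]
eef_rot: [-0.002, 0.738, -0.675, 0.001]
ft_force: [0.2, -0.3, -1.1]
gripper_width: 1.001
pos [497.6 129.3 279.5] offset [  1.6   1.7 201.5] rot [-0.26  0.09 -0.1 ] n 4.8 F [ 0.2 -0.3 -1.1] w 1.001 t 12.7 j [ 0.64  0.11 -0.38  0.   -1.08 -0.55]
```

View pics/c10.png

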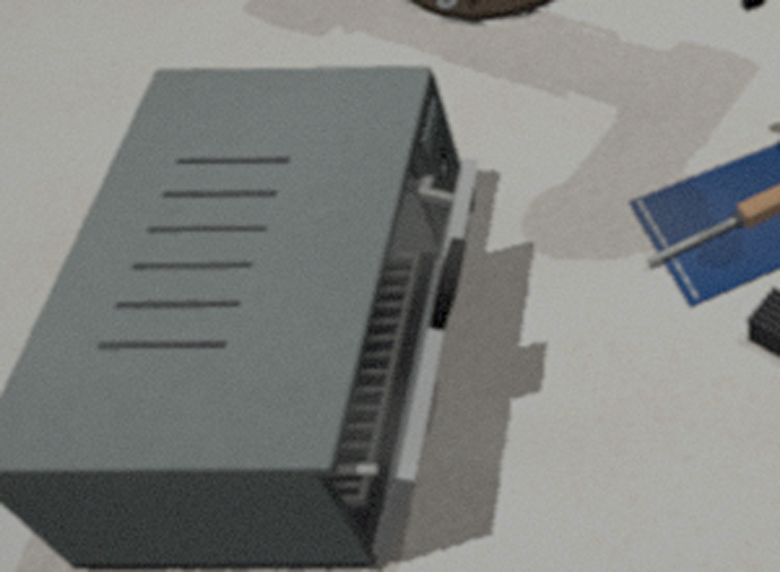

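View pics/w5.png

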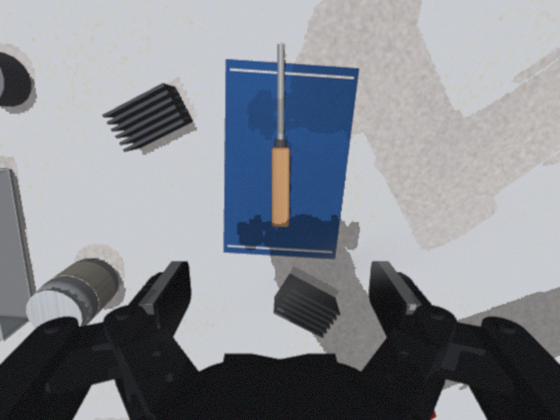

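```bash

python3 - <<'E'
from h import *
goto2(ov(-62,45,310),-26.1,0)
E
```

```text
pos [496.8 128.8 277.2] offset [327.  -55.1 -32.6] rot [ 3.0000e-02 -4.0000e-02 -1.4881e+02] n 20.8 F [-0.8 -0.  -0.6] w 1.002 t 12.8 j [ 0.64  0.11 -0.38  0.   -1.08 -0.55]
```

```bash

python3 -m handwheel '{"offset":[[20,-4,-5],[50,-9,-10],[80,-14,-15],[110,-18,-18],[140,-23,-20],[160,-27,-22],[180,-30,-24],[200,-34,-26],[220,-37,-28],[240,-40,-30]],"delta_rot":[[0,0,-7],[0,0,-14],[0,0,-21],[0,0,-28],[0,0,-35],[0,0,-42],[0,0,-49],[0,0,-56],[0,0,-63],[0,0,-70]]}'
python3 - <<'E'
from h import *
goto2(ov(-62,45,310),-26.1,0)
E
```

```text
t: 13.6
tcp_pos: [558.2, -107.5, 306.3]
eef_rot: [0.0, 0.992, -0.127, -0.001]
ft_force: [1.0, 0.8, -0.5]
gripper_width: 1.003
pos [ 558.2 -107.5  306.3] offset [43.  76.1 -3.7] rot [-2.000e-02  1.100e-01 -7.847e+01] n 11.0 F [ 1.   0.8 -0.5] w 1.003 t 13.6 j [ 0.15  0.18 -0.22  0.   -1.17  1.16]
```

```bash

python3 -m handwheel '{"offset":[[8,14,-3],[16,28,-3],[24,42,-3],[32,56,-3],[40,70,-3],[43,76,-3],[43,76,-3],[43,76,-3],[43,76,-3],[43,76,-3]],"delta_rot":[[0,0,-7],[0,0,-14],[0,0,-21],[0,0,-28],[0,0,-35],[0,0,-42],[0,0,-49],[0,0,-56],[0,0,-63],[0,0,-70]]}'
python3 -m handwheel '{"offset":[[0,0,0],[0,0,0],[0,0,0],[0,0,0]],"delta_rot":[[0,0,-7],[0,0,-7],[0,0,-7],[0,0,-7]]}'
python3 - <<'E'
from h import *
goto2(ov(-62,45,310),-26.1,0)
snap('wrist','w6')
E
```

```text
t: 14.43
tcp_pos: [580.0, -190.9, 308.9]
eef_rot: [-0.001, 0.885, 0.465, -0.001]
ft_force: [0.4, -0.5, -0.1]
gripper_width: 1.004
t: 14.77
tcp_pos: [580.3, -190.9, 310.2]
eef_rot: [-0.0, 0.858, 0.514, -0.0]
ft_force: [1.0, 0.5, -0.5]
gripper_width: 1.004
pos [ 580.3 -190.9  310.2] offset [-0.8  0.8  0.2] rot [-0.01  0.   -2.03] n 0.3 F [ 1.   0.5 -0.5] w 1.004 t 14.8 j [ 0.    0.25 -0.13  0.   -1.19  2.65]
```

View pics/w6.png

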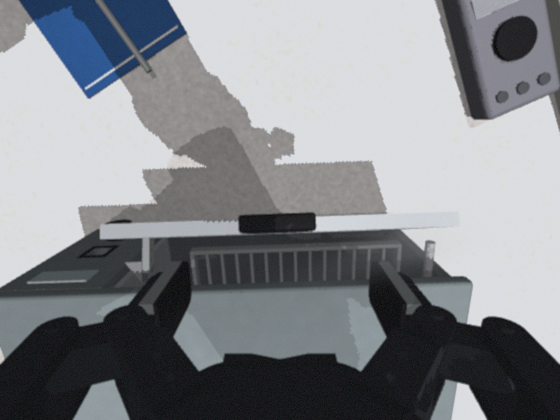

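```bash

python3 - <<'E'
from h import *
s=load('w6');P=cloud(s);L=np.stack([(P-OO)@OX,(P-OO)@OY,P[...,2]],-1)
for u,v in [(242,218),(277,216),(312,216),(242,227),(277,225),(312,224),(277,230),(110,231),(450,219),(200,228),(350,223),(195,252),(398,248),(195,266),(400,264),(300,262)]: print(u,v,L[v,u].round(1))
g=s['frame'].max(2); m=np.zeros(g.shape,bool); m[205:240,230:325]=1
m&=(g<45)&(L[...,2]>150); q=L[m]; print(len(q),np.percentile(q,[1,50,99],axis=0).round(1))
E
```

```text
242 218 [-76.5  21.4 195.7]
277 216 [-76.8  43.7 194.8]
312 216 [-76.1  66.1 195.1]
242 227 [-70.8  21.1 196.7]
277 225 [-71.8  43.6 197.9]
312 224 [-71.5  65.8 197.4]
277 230 [-68.5  43.5 198. ]
110 231 [-54.2 -92.6 149.3]
450 219 [-54.9 180.4 150. ]
200 228 [-54.6 -19.2 150.6]
350 223 [-54.5 100.8 150.3]
195 252 [ -4.6 -46.5  85.1]
398 248 [ -1.6 167.2  85.2]
195 266 [ 11.9 -48.6  84.7]
400 264 [ 17.4 171.1  84.6]
300 262 [41.5 67.5 24. ]
1269 [[-77.8  20.  193.6]
 [-73.   42.8 196.5]
 [-67.4  66.9 198.9]]
```

```bash

python3 -m handwheel '{"offset":[[0,0,20],[-2,0,45],[-4,0,65],[-5,0,77],[-5,0,80],[-5,0,80],[-5,0,80]],"delta_rot":[[0,0,-1],[0,0,-2],[0,0,-2],[0,0,-2],[0,0,-2],[0,0,-2],[0,0,-2]]}'
python3 - <<'E'
from h import *
goto2(ov(-67.2,43.7,230),-26.1,0)
snap('wrist','w7')
E
```

```text
t: 15.4
tcp_pos: [578.8, -195.4, 231.9]
eef_rot: [0.001, 0.848, 0.53, 0.001]
ft_force: [-0.6, -0.0, 1.0]
gripper_width: 0.998
pos [ 578.8 -195.4  231.9] offset [ 9.1 -1.1  1.9] rot [ 0.13 -0.03  0.16] n 0.2 F [-0.6 -0.   1. ] w 0.998 t 15.4 j [-0.01  0.31 -0.24  0.   -1.03  2.69]
```

View pics/w7.png

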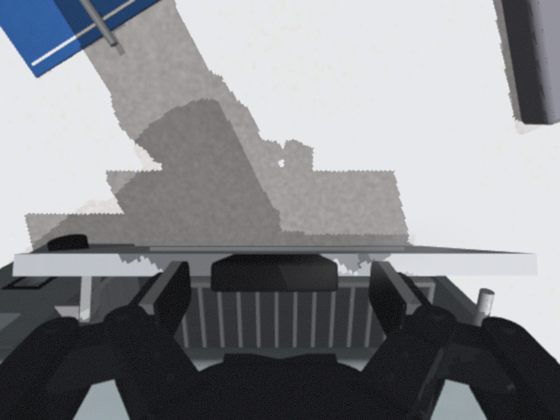

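```bash

python3 -m handwheel '{"offset":[[5,-1,1],[9,-1,2],[9,-1,2],[9,-1,2]],"delta_rot":[[0,0,0],[0,0,0],[0,0,0],[0,0,0]]}'
python3 -m handwheel '{"offset":[[0,0,0],[0,0,0],[0,0,0],[0,0,0],[0,0,0],[0,0,0],[0,0,0],[0,0,0]],"delta_rot":[[0,0,0],[0,0,0],[0,0,0],[0,0,0],[0,0,0],[0,0,0],[0,0,0],[0,0,0]]}' 255 35
python3 - <<'E'
from h import *
goto2(ov(-67.2,43.7,230),-26.1,0)
p0=np.array([-67.2,43.7,230])
for th in np.arange(.45,1.56,.1):
    print(round(th,2),'dx(tool)',round(-(-6-165*np.sin(th))-67.2,1),'dz(tool)',round(230-(27+165*np.cos(th)+50),1))
E
```

```text
t: 15.78
tcp_pos: [581.6, -186.3, 229.6]
eef_rot: [0.001, 0.847, 0.531, 0.001]
ft_force: [-0.9, -0.5, -0.2]
gripper_width: 0.997
t: 16.45
tcp_pos: [580.9, -186.5, 229.4]
eef_rot: [0.0, 0.848, 0.531, 0.0]
ft_force: [-3.9, 4.3, 4.8]
gripper_width: 0.578
pos [ 580.9 -186.5  229.4] offset [ 0.2  0.9 -0.6] rot [ 0.04 -0.04  0.19] n 0.0 F [-3.9  4.3  4.8] w 0.578 t 16.4 j [ 0.01  0.31 -0.24 -0.   -1.02  2.68]
0.45 dx(tool) 10.6 dz(tool) 4.4
0.55 dx(tool) 25.0 dz(tool) 12.3
0.65 dx(tool) 38.7 dz(tool) 21.6
0.75 dx(tool) 51.3 dz(tool) 32.3
0.85 dx(tool) 62.8 dz(tool) 44.1
0.95 dx(tool) 73.0 dz(tool) 57.0
1.05 dx(tool) 81.9 dz(tool) 70.9
1.15 dx(tool) 89.4 dz(tool) 85.6
1.25 dx(tool) 95.4 dz(tool) 101.0
1.35 dx(tool) 99.8 dz(tool) 116.9
1.45 dx(tool) 102.6 dz(tool) 133.1
1.55 dx(tool) 103.8 dz(tool) 149.6
```

Gripped (width 0.578 ≈ 49 mm). Pull along the arc.

```bash

python3 -m handwheel '{"offset":[[5,0,2],[11,0,4.5],[18,0,8],[25,0,12],[32,0,17],[39,0,21.5],[45,0,27],[51,0,32],[57,0,38],[57,0,38]],"delta_rot":[[0,0,0],[0,0,0],[0,0,0],[0,0,0],[0,0,0],[0,0,0],[0,0,0],[0,0,0],[0,0,0],[0,0,0]]}'
python3 - <<'E'
from h import *
goto2(ov(-67.2-57,43.7,230-38),-26.1,0)
s=snap('scene','sc9'); cv2.imwrite('pics/c11.png',cv2.resize(s['frame'][140:360,0:300,::-1],None,fx=2.6,fy=2.6,interpolation=2))
E
```

```text
t: 17.28
tcp_pos: [606.3, -134.4, 189.2]
eef_rot: [-0.0, 0.847, 0.531, -0.0]
ft_force: [-2.6, -2.2, -4.4]
gripper_width: 0.581
pos [ 606.3 -134.4  189.2] offset [-0.8  1.  -2.8] rot [-0.03  0.01  0.23] n 0.1 F [-2.6 -2.2 -4.4] w 0.581 t 17.3 j [ 0.1   0.36 -0.26 -0.   -0.95  2.59]
```

View pics/c11.png

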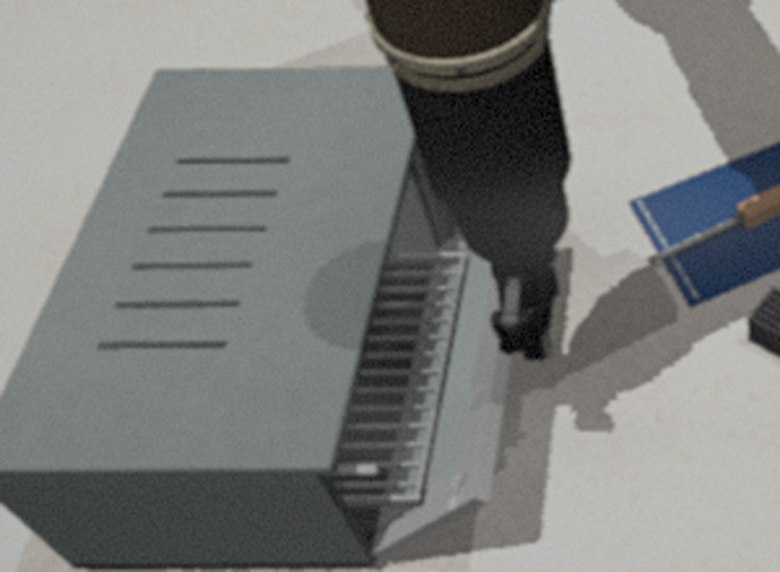

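```bash

python3 -m handwheel '{"offset":[[6,0,6],[11,0,13],[16,0,20],[21,0,27],[25,0,34],[29,0,42],[33,0,49],[36,0,57],[39,0,65],[39,0,65]],"delta_rot":[[0,0,0],[0,0,0],[0,0,0],[0,0,0],[0,0,0],[0,0,0],[0,0,0],[0,0,0],[0,0,0],[0,0,0]]}'
python3 -m handwheel '{"offset":[[2,0,7],[4,0,14],[5,0,21],[6,0,28],[7,0,34],[7,0,39],[7,0,43],[7,0,43]],"delta_rot":[[0,0,0],[0,0,0],[0,0,0],[0,0,0],[0,0,0],[0,0,0],[0,0,0],[0,0,0]]}'
python3 - <<'E'
from h import *
goto2(ov(-170.5,43.7,84),-26.1,0)
s=snap('scene','sc10'); cv2.imwrite('pics/c12.png',cv2.resize(s['frame'][140:360,0:300,::-1],None,fx=2.6,fy=2.6,interpolation=2))
E
```

```text
t: 18.17
tcp_pos: [623.1, -99.9, 124.9]
eef_rot: [-0.0, 0.848, 0.531, 0.0]
ft_force: [-3.2, 0.1, -1.6]
gripper_width: 0.581
t: 18.83
tcp_pos: [626.4, -93.2, 82.9]
eef_rot: [-0.0, 0.848, 0.531, 0.001]
ft_force: [-4.4, 5.5, -1.9]
gripper_width: 0.577
pos [626.4 -93.2  82.9] offset [-0.3  1.  -1.1] rot [ 0.04 -0.08  0.19] n 0.0 F [-4.4  5.5 -1.9] w 0.577 t 18.8 j [ 0.16  0.5  -0.33 -0.   -0.74  2.53]
```

View pics/c12.png

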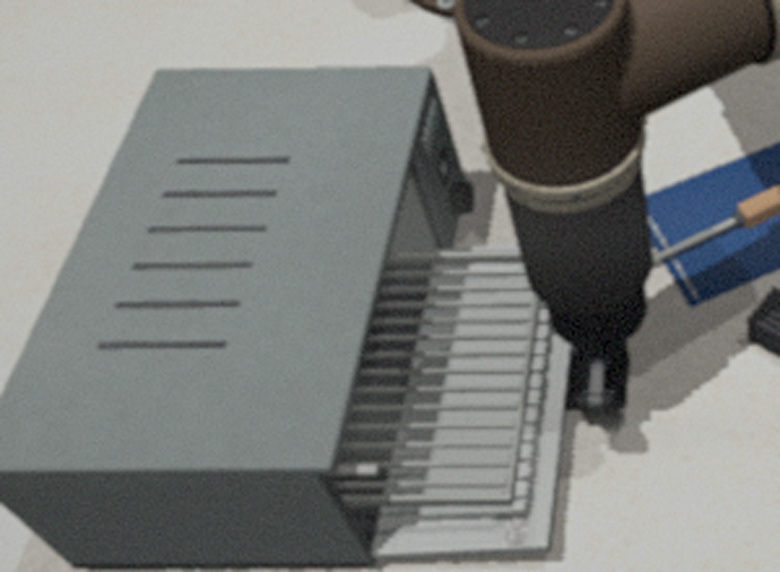

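```bash

python3 -m handwheel '{"offset":[[0,0,3],[0,0,3],[0,0,3],[0,0,3]],"delta_rot":[[0,0,0],[0,0,0],[0,0,0],[0,0,0]]}'
python3 -m handwheel '{"offset":[[0,0,0],[0,0,0],[0,0,0],[0,0,0],[0,0,0],[0,0,0],[0,0,0]],"delta_rot":[[0,0,0],[0,0,0],[0,0,0],[0,0,0],[0,0,0],[0,0,0],[0,0,0]]}' 0
python3 -m handwheel '{"offset":[[0,0,-20],[0,0,-60],[0,0,-100],[0,0,-140],[0,0,-180],[0,0,-210],[0,0,-210],[0,0,-210]],"delta_rot":[[0,0,0],[0,0,0],[0,0,0],[0,0,0],[0,0,0],[0,0,0],[0,0,0],[0,0,0]]}'
python3 - <<'E'
from h import *
goto2(ov(-170.5,43.7,84),-26.1,0)
snap('wrist','w8')
s=snap('scene','sc11'); cv2.imwrite('pics/c13.png',cv2.resize(s['frame'][140:360,0:300,::-1],None,fx=2.6,fy=2.6,interpolation=2))
E
```

```text
t: 19.22
tcp_pos: [626.4, -93.1, 80.4]
eef_rot: [-0.0, 0.848, 0.531, 0.001]
ft_force: [-5.3, 5.8, -1.1]
gripper_width: 0.578
t: 19.8
tcp_pos: [626.7, -94.2, 80.4]
eef_rot: [0.001, 0.848, 0.531, 0.001]
ft_force: [0.3, 0.2, -0.5]
gripper_width: 1.001
t: 20.47
tcp_pos: [626.9, -94.1, 293.0]
eef_rot: [0.002, 0.848, 0.531, 0.003]
ft_force: [-0.3, 0.4, -0.9]
gripper_width: 0.999
pos [626.9 -94.1 293. ] offset [ -0.5  -1.1 209. ] rot [ 0.33 -0.2   0.2 ] n 5.0 F [-0.3  0.4 -0.9] w 0.999 t 20.5 j [ 0.16  0.3  -0.1   0.   -1.16  2.53]
```

View pics/w8.png

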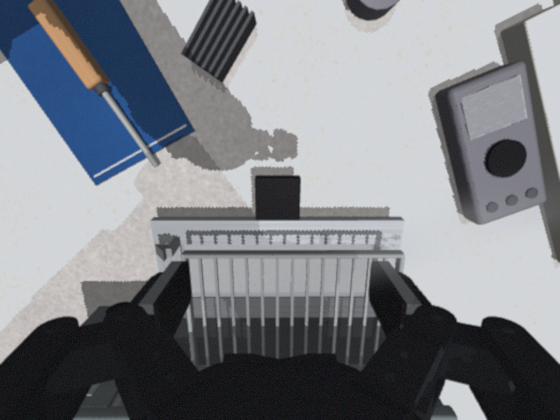

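View pics/c13.png

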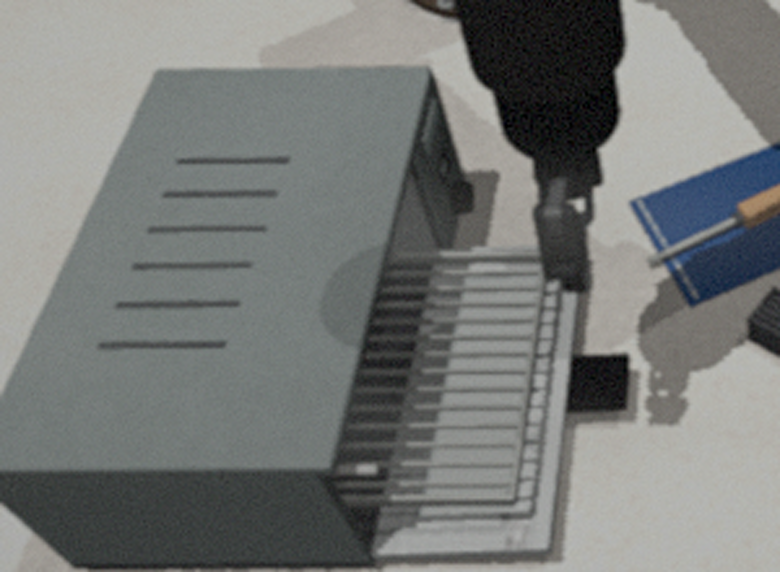

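```bash

python3 - <<'E'
from h import *
s=load('w8');P=cloud(s);L=np.stack([(P-OO)@OX,(P-OO)@OY,P[...,2]],-1)
for u,v in [(183,254),(292,253),(402,253),(186,262),(400,262),(278,178),(262,200),(298,200)]: print(u,v,L[v,u].round(1))
q=L[(abs(L[...,2]-83)<6)&(L[...,0]<-20)&(L[...,0]>-140)]; print(len(q),np.percentile(q,[1,50,99],axis=0).round(1))
row=L[245:262,:][(abs(L[245:262,:,2]-83)<7)]; print(np.percentile(row,[1,99],axis=0).round(1))
# sinks
for fn in ('w8','sc11'):
    s=load(fn);P=cloud(s);z=P[...,2]
    ob=np.isfinite(z)&(z>20)&(z<45)&(P[...,0]>380)&(P[...,0]<720)&(P[...,1]>20)&(P[...,1]<400)
    n,l,st,c=cv2.connectedComponentsWithStats(ob.astype(np.uint8))
    for k in range(1,n):
        if st[k,4]>60:
            T=P[l==k]; T=T[T[:,2]>28][:,:2].astype(np.float32)
            if len(T)>20: print(fn,c[k].round(),st[k,4],cv2.minAreaRect(T))
# side
s=snap('side','si3');P=cloud(s);z=P[...,2]
ob=np.isfinite(z)&(z>28)&(z<45)&(P[...,0]>380)&(P[...,0]<720)&(P[...,1]>20)&(P[...,1]<400)
n,l,st,c=cv2.connectedComponentsWithStats(ob.astype(np.uint8))
for k in range(1,n):
    if st[k,4]>60: print('side',c[k].round(),st[k,4],cv2.minAreaRect(P[l==k][:,:2].astype(np.float32)))
E
```

```text
183 254 [-114.4  -50.9   83.5]
292 253 [-115.4   58.1   83. ]
402 253 [-115.6  168.5   83.3]
186 262 [-180.6    1.5  235.2]
400 262 [nan nan nan]
278 178 [-182.9   44.    37.3]
262 200 [-158.2   26.3   37.1]
298 200 [-158.6   66.1   38.3]
4018 [[-115.8  -51.7   77. ]
 [ -97.3   48.1   78.5]
 [ -21.3  168.3   86.5]]
[[-116.   -50.9   76.2]
 [-104.   168.3   86.7]]
w8 [217.  35.] 3332 ((641.1179809570312, 68.92859649658203), (70.01704406738281, 40.72779846191406), 30.044055938720703)
sc11 [343. 181.] 283 ((452.9971923828125, 279.2428894042969), (40.434486389160156, 73.15228271484375), 65.01921081542969)
sc11 [305. 265.] 599 ((640.1906127929688, 70.4585952758789), (70.48713684082031, 42.87984848022461), 30.04848861694336)
side [269. 188.] 87 ((700.6063232421875, 260.9993591308594), (15.202016830444336, 52.30033493041992), 26.372337341308594)
side [185. 215.] 296 ((452.9703674316406, 277.2383117675781), (49.68776321411133, 69.202880859375), 65.11287689208984)
side [292. 229.] 265 ((639.3058471679688, 67.6069107055664), (73.46640014648438, 41.54803466796875), 30.26332664489746)
```

```bash

python3 - <<'E'
from h import *
goto2([641,69,150],-60,0)
E
```

```text
pos [625.6 -94.1 289. ] offset [153.5 -57.4 139. ] rot [-1.000e-02  2.000e-02  3.409e+01] n 5.2 F [ 0.1 -0.3  0.2] w 0.999 t 20.6 j [ 0.16  0.3  -0.11 -0.   -1.16  2.53]
```

```bash

python3 -m handwheel '{"offset":[[30,-11,10],[60,-23,30],[90,-34,60],[120,-46,90],[153,-57,120],[153,-57,139],[153,-57,139],[153,-57,139],[153,-57,139]],"delta_rot":[[0,0,7],[0,0,14],[0,0,21],[0,0,28],[0,0,34],[0,0,34],[0,0,34],[0,0,34],[0,0,34]]}'
python3 - <<'E'
from h import *
goto2([641,69,75],-60,0)
s=snap('wrist','w9');P=cloud(s);z=P[...,2]
ob=np.isfinite(z)&(z>28)&(z<45)&(P[...,0]>580)&(P[...,0]<720)&(P[...,1]>10)&(P[...,1]<130)
n,l,st,c=cv2.connectedComponentsWithStats(ob.astype(np.uint8))
for k in range(1,n):
    if st[k,4]>60: print(c[k].round(),st[k,4],cv2.minAreaRect(P[l==k][:,:2].astype(np.float32)),np.percentile(P[l==k][:,2],95))
E
```

```text
t: 21.37
tcp_pos: [642.2, 67.8, 151.4]
eef_rot: [0.001, 0.966, 0.26, 0.0]
ft_force: [0.7, 0.8, 0.1]
gripper_width: 0.999
pos [642.2  67.8 151.4] offset [-0.5 -1.7 76.4] rot [ 0.08 -0.03  0.14] n 1.8 F [0.7 0.8 0.1] w 0.999 t 21.4 j [ 0.41  0.44 -0.24  0.   -0.89  1.69]
[249. 232.] 576 ((631.871826171875, 84.94979095458984), (70.72044372558594, 3.277401924133301), 30.076059341430664) 36.479078226838595
[260. 232.] 538 ((635.4339599609375, 78.50314331054688), (70.80328369140625, 3.0939443111419678), 29.961498260498047) 36.40391027673561
[271. 232.] 506 ((639.5184326171875, 72.3756103515625), (70.19596099853516, 2.7709078788757324), 29.76209831237793) 36.50174757064814
[282. 235.] 471 ((643.2525634765625, 65.98741149902344), (70.15742492675781, 2.9545249938964844), 29.8482723236084) 36.5094907041199
[293. 233.] 515 ((646.8565673828125, 59.49769592285156), (70.17730712890625, 3.0799617767333984), 29.991859436035156) 36.475246995869036
[305. 232.] 560 ((650.4423828125, 53.06395721435547), (70.57112884521484, 3.1287474632263184), 30.037677764892578) 36.44335238171227
```

View pics/w9.png

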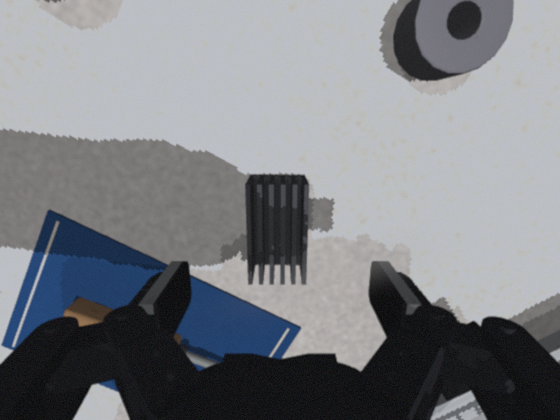

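```bash

python3 -m handwheel '{"offset":[[-0.5,-1.7,30],[-0.5,-1.7,55],[-0.5,-1.7,70],[-0.5,-1.7,76],[-0.5,-1.7,76],[-0.5,-1.7,76]],"delta_rot":[[0,0,0],[0,0,0],[0,0,0],[0,0,0],[0,0,0],[0,0,0]]}'
python3 -m handwheel '{"offset":[[0,0,0],[0,0,0],[0,0,0],[0,0,0],[0,0,0],[0,0,0],[0,0,0],[0,0,0],[0,0,0]],"delta_rot":[[0,0,0],[0,0,0],[0,0,0],[0,0,0],[0,0,0],[0,0,0],[0,0,0],[0,0,0],[0,0,0]]}' 255 45
python3 -c "
from h import *
goto2([641,69,75],-60,0)"
python3 -m handwheel '{"offset":[[0,0,-20],[0,0,-50],[0,0,-80],[0,0,-120],[0,0,-150],[0,0,-150],[0,0,-150]],"delta_rot":[[0,0,0],[0,0,0],[0,0,0],[0,0,0],[0,0,0],[0,0,0],[0,0,0]]}'
python3 - <<'E'
from h import *
goto2(ov(-70,13,222),-26.1,0)
snap('wrist','w10')
E
```

```text
t: 21.92
tcp_pos: [641.7, 69.2, 76.8]
eef_rot: [0.0, 0.966, 0.259, 0.002]
ft_force: [-0.1, 0.8, -0.5]
gripper_width: 0.995
t: 22.67
tcp_pos: [641.4, 69.8, 76.4]
eef_rot: [0.0, 0.966, 0.26, 0.002]
ft_force: [-1.0, -1.2, 6.0]
gripper_width: 0.466
pos [641.4  69.8  76.4] offset [-0.8  0.4  1.4] rot [ 0.09 -0.16  0.13] n 0.0 F [-1.  -1.2  6. ] w 0.466 t 22.7 j [ 0.41  0.53 -0.3   0.   -0.74  1.68]
t: 23.25
tcp_pos: [641.1, 70.0, 227.3]
eef_rot: [-0.0, 0.966, 0.26, 0.003]
ft_force: [-0.8, -0.9, -2.5]
gripper_width: 0.466
pos [641.1  70.  227.3] offset [-194.9  165.3    4.5] rot [  0.16  -0.28 -33.8 ] n 6.1 F [-0.8 -0.9 -2.5] w 0.466 t 23.2 j [ 0.41  0.36 -0.16  0.   -1.04  1.68]
```

View pics/w10.png

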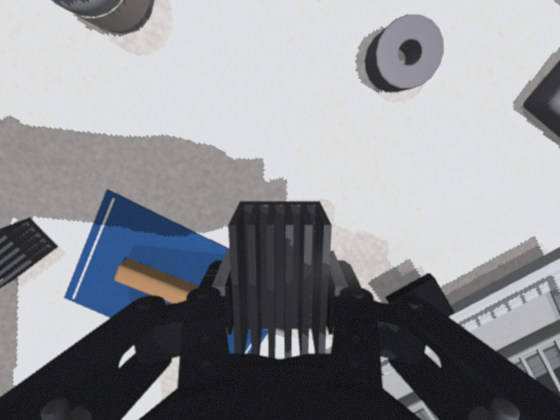

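```bash

python3 -m handwheel '{"offset":[[-20,17,0],[-50,42,2],[-80,68,4],[-110,93,4],[-140,118,4],[-165,140,4],[-185,157,4],[-195,165,4],[-195,165,4],[-195,165,4]],"delta_rot":[[0,0,-7],[0,0,-14],[0,0,-21],[0,0,-28],[0,0,-33.8],[0,0,-33.8],[0,0,-33.8],[0,0,-33.8],[0,0,-33.8],[0,0,-33.8]]}'
python3 - <<'E'
from h import *
goto2(ov(-70,13,155.5),-26.1,0)
snap('scene','sc12');
E
```

```text
t: 24.13
tcp_pos: [553.9, -171.3, 219.7]
eef_rot: [-0.0, 0.849, 0.528, -0.0]
ft_force: [-0.4, -0.1, -2.4]
gripper_width: 0.46
pos [ 553.9 -171.3  219.7] offset [ 1.2  1.2 64.2] rot [-0.05  0.01 -0.1 ] n 1.5 F [-0.4 -0.1 -2.4] w 0.46 t 24.1 j [ 0.04  0.27 -0.32 -0.   -0.98  2.65]
```

View pics/sc12.png

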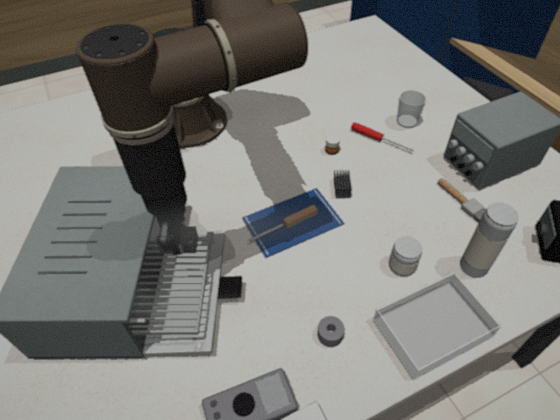

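```bash

python3 -m handwheel '{"offset":[[1,1,15],[1,1,30],[1,1,42],[1,1,52],[1,1,58],[1,1,62],[1,1,62],[1,1,62]],"delta_rot":[[0,0,0],[0,0,0],[0,0,0],[0,0,0],[0,0,0],[0,0,0],[0,0,0],[0,0,0]]}'
python3 -c "
from h import *
goto2(ov(-70,13,155.5),-26.1,0)"
python3 -m handwheel '{"offset":[[0,0,1],[0,0,2],[0,0,3],[0,0,3]],"delta_rot":[[0,0,0],[0,0,0],[0,0,0],[0,0,0]]}'
python3 -c "
from h import *
goto2(ov(-70,13,155.5),-26.1,0)
s=snap('scene','sc13'); cv2.imwrite('pics/c14.png',cv2.resize(s['frame'][160:360,80:280,::-1],None,fx=3,fy=3,interpolation=2))"

```

```text
t: 24.85
tcp_pos: [556.4, -170.3, 159.4]
eef_rot: [0.001, 0.848, 0.529, 0.001]
ft_force: [0.5, -0.5, -1.6]
gripper_width: 0.461
pos [ 556.4 -170.3  159.4] offset [-0.9 -0.7  3.8] rot [ 0.1  -0.03  0.03] n 0.1 F [ 0.5 -0.5 -1.6] w 0.461 t 24.9 j [ 0.04  0.34 -0.38  0.   -0.85  2.65]
t: 25.18
tcp_pos: [556.1, -170.6, 156.3]
eef_rot: [0.001, 0.849, 0.529, 0.001]
ft_force: [-0.5, -0.5, -2.5]
gripper_width: 0.46
pos [ 556.1 -170.6  156.3] offset [-0.4 -0.5  0.8] rot [ 0.11 -0.05 -0.01] n 0.0 F [-0.5 -0.5 -2.5] w 0.46 t 25.2 j [ 0.04  0.34 -0.38  0.   -0.84  2.65]
```

View pics/c14.png

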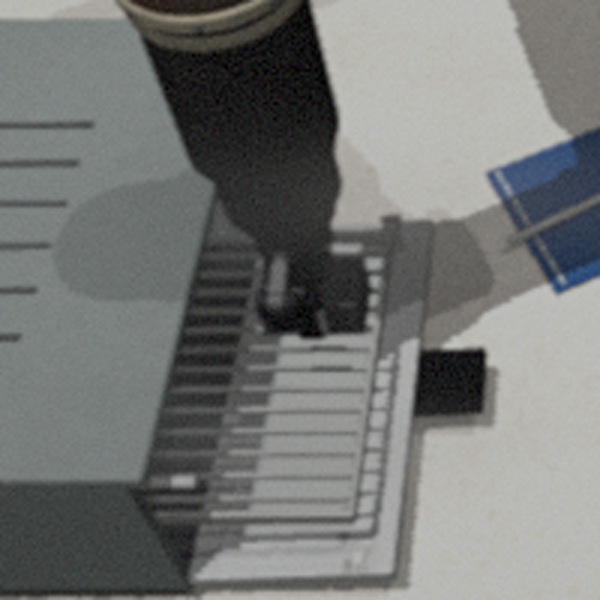

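Down 1–2 mm more to find contact.

```bash

python3 -m handwheel '{"offset":[[0,0,0.7],[0,0,1.5],[0,0,1.5]],"delta_rot":[[0,0,0],[0,0,0],[0,0,0]]}'
python3 -m handwheel '{"offset":[[0,0,0.5],[0,0,1],[0,0,1]],"delta_rot":[[0,0,0],[0,0,0],[0,0,0]]}'

```

```text
t: 25.48
tcp_pos: [556.0, -170.5, 154.5]
eef_rot: [0.0, 0.849, 0.529, 0.001]
ft_force: [0.8, 0.1, -1.9]
gripper_width: 0.458
t: 25.73
tcp_pos: [556.1, -170.5, 154.3]
eef_rot: [0.001, 0.848, 0.529, 0.001]
ft_force: [-2.3, 0.3, 4.4]
gripper_width: 0.463
```

```bash

python3 -m handwheel '{"offset":[[0,0,0],[0,0,0],[0,0,0],[0,0,0],[0,0,0],[0,0,0]],"delta_rot":[[0,0,0],[0,0,0],[0,0,0],[0,0,0],[0,0,0],[0,0,0]]}' 75
python3 -m handwheel '{"offset":[[0,0,-10],[0,0,-35],[0,0,-70],[0,0,-105],[0,0,-140],[0,0,-150],[0,0,-150]],"delta_rot":[[0,0,0],[0,0,0],[0,0,0],[0,0,0],[0,0,0],[0,0,0],[0,0,0]]}'
python3 - <<'E'
from h import *
goto2([453,278,200],-115,0)
snap('wrist','w11')
s=snap('scene','sc14'); cv2.imwrite('pics/c15.png',cv2.resize(s['frame'][160:360,80:280,::-1],None,fx=3,fy=3,interpolation=2))
E
```

```text
t: 26.23
tcp_pos: [556.1, -170.5, 153.6]
eef_rot: [0.0, 0.849, 0.529, 0.001]
ft_force: [0.6, 0.1, 0.7]
gripper_width: 0.703
t: 26.82
tcp_pos: [557.2, -170.7, 308.8]
eef_rot: [0.003, 0.848, 0.529, 0.004]
ft_force: [0.5, 0.7, -0.6]
gripper_width: 0.706
pos [ 557.2 -170.7  308.8] offset [ 356.9 -291.8  107.4] rot [ 0.25 -0.54 88.92] n 12.4 F [ 0.5  0.7 -0.6] w 0.706 t 26.8 j [ 0.04  0.2  -0.2   0.   -1.16  2.65]
```

View pics/w11.png

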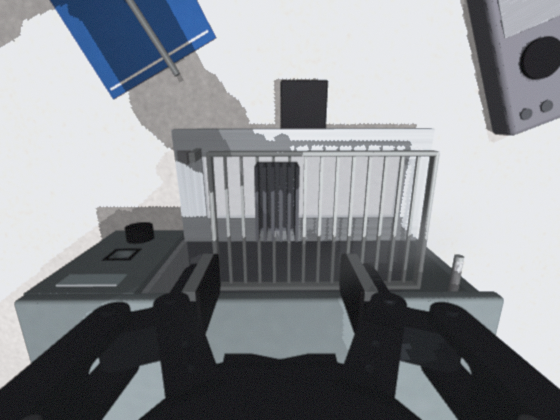

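View pics/c15.png

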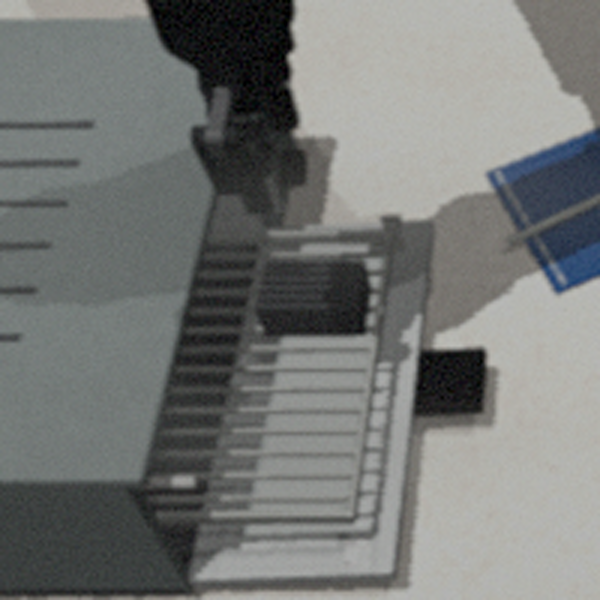

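```bash

python3 -m handwheel '{"offset":[[25,-20,0],[55,-45,0],[85,-70,0],[115,-95,10],[145,-120,20],[175,-145,30],[205,-170,40],[235,-192,50],[265,-217,60],[280,-229,70]],"delta_rot":[[0,0,7],[0,0,14],[0,0,21],[0,0,28],[0,0,35],[0,0,42],[0,0,49],[0,0,56],[0,0,63],[0,0,70]]}' 0
python3 -c "
from h import *
goto2([453,278,200],-115,0)"
```

```text
t: 27.75
tcp_pos: [474.1, 177.2, 235.1]
eef_rot: [0.0, 1.0, -0.007, 0.001]
ft_force: [-0.0, 0.2, -0.1]
gripper_width: 0.997
pos [474.1 177.2 235.1] offset [ -22.6 -100.5   35. ] rot [ 2.000e-02 -8.000e-02  2.416e+01] n 3.4 F [-0.   0.2 -0.1] w 0.997 t 27.8 j [ 0.75  0.14 -0.45  0.   -0.98  0.81]
```

```bash

python3 -m handwheel '{"offset":[[-8,-30,10],[-15,-65,20],[-22,-98,35],[-22,-98,35],[-22,-98,35],[-22,-98,35]],"delta_rot":[[0,0,7],[0,0,14],[0,0,21],[0,0,24],[0,0,24],[0,0,24]]}'
python3 - <<'E'
from h import *
s=snap('wrist','w12');P=cloud(s);z=P[...,2]
ob=np.isfinite(z)&(z>24)&(z<45)&(P[...,0]>380)&(P[...,0]<530)&(P[...,1]>200)&(P[...,1]<350)
ob=cv2.morphologyEx(ob.astype(np.uint8),cv2.MORPH_CLOSE,np.ones((9,9)))
n,l,st,c=cv2.connectedComponentsWithStats(ob)
for k in range(1,n):
    if st[k,4]>60:
        T=P[l==k]; T=T[T[:,2]>30]; r=cv2.minAreaRect(T[:,:2].astype(np.float32)); print(c[k].round(),st[k,4],r,np.percentile(T[:,2],95))
goto2([453,278,75.5],-115,0)
E
```

```text
t: 28.25
tcp_pos: [453.4, 273.6, 199.7]
eef_rot: [0.001, 0.977, -0.211, 0.0]
ft_force: [-0.2, -0.5, 0.5]
gripper_width: 1.0
[275. 212.] 4231 ((453.7554016113281, 277.9493713378906), (40.04664993286133, 70.49735260009766), 64.89710998535156) 36.43632686707236
pos [453.8 273.3 200.2] offset [ -2.8  -4.  124.7] rot [ 0.05 -0.07  0.6 ] n 3.0 F [ 0.4 -0.3  0.3] w 0.999 t 28.3 j [ 0.91  0.22 -0.45  0.   -0.91  0.23]
```

View pics/w12.png

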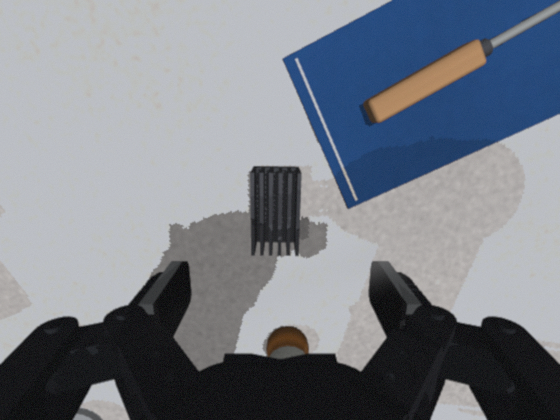

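```bash

python3 -m handwheel '{"offset":[[-2,-4,30],[-2,-4,65],[-2,-4,95],[-2,-4,115],[-2,-4,124],[-2,-4,124],[-2,-4,124]],"delta_rot":[[0,0,0.5],[0,0,0.5],[0,0,0.5],[0,0,0.5],[0,0,0.5],[0,0,0.5],[0,0,0.5]]}'
python3 -m handwheel '{"offset":[[0,0,0],[0,0,0],[0,0,0],[0,0,0],[0,0,0],[0,0,0],[0,0,0],[0,0,0],[0,0,0]],"delta_rot":[[0,0,0],[0,0,0],[0,0,0],[0,0,0],[0,0,0],[0,0,0],[0,0,0],[0,0,0],[0,0,0]]}' 255 45
python3 -c "
from h import *
goto2([453.7,278,75.5],-115,0)"
python3 -m handwheel '{"offset":[[0,0,-20],[0,0,-50],[0,0,-80],[0,0,-120],[0,0,-155],[0,0,-155],[0,0,-155]],"delta_rot":[[0,0,0],[0,0,0],[0,0,0],[0,0,0],[0,0,0],[0,0,0],[0,0,0]]}'
python3 - <<'E'
from h import *
goto2(ov(-120,103,250),-26.1,0)
snap('wrist','w13')
E
```

```text
t: 28.88
tcp_pos: [454.6, 278.1, 77.3]
eef_rot: [-0.0, 0.976, -0.217, 0.001]
ft_force: [-0.0, 0.0, 1.5]
gripper_width: 0.997
t: 29.63
tcp_pos: [454.3, 278.8, 77.9]
eef_rot: [-0.001, 0.976, -0.216, 0.001]
ft_force: [-1.7, -0.6, 7.5]
gripper_width: 0.456
pos [454.3 278.8  77.9] offset [-0.2  1.   2.4] rot [-0.12 -0.12  0.  ] n 0.1 F [-1.7 -0.6  7.5] w 0.456 t 29.6 j [ 0.92  0.39 -0.56  0.   -0.62  0.21]
t: 30.22
tcp_pos: [454.2, 279.3, 234.4]
eef_rot: [-0.003, 0.976, -0.217, 0.002]
ft_force: [-0.1, 0.4, -2.7]
gripper_width: 0.459
pos [454.2 279.3 234.4] offset [372.9 316.5 -16.5] rot [ -0.16  -0.4  -88.92] n 12.4 F [-0.1  0.4 -2.7] w 0.459 t 30.2 j [ 0.92  0.18 -0.4   0.   -0.98  0.21]
```

View pics/w13.png

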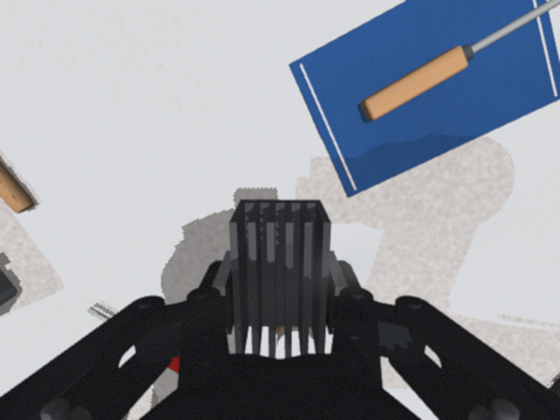

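```bash

python3 -m handwheel '{"offset":[[25,21,-10],[55,47,-16],[85,72,-16],[115,98,-16],[145,123,-16],[175,149,-16],[205,174,-16],[235,199,-16],[265,225,-16],[290,246,-16]],"delta_rot":[[0,0,-7],[0,0,-14],[0,0,-21],[0,0,-28],[0,0,-35],[0,0,-42],[0,0,-49],[0,0,-56],[0,0,-63],[0,0,-70]]}'
python3 -c "
from h import *
goto2(ov(-120,103,250),-26.1,0)"
```

```text
t: 31.1
tcp_pos: [607.7, -59.0, 246.0]
eef_rot: [-0.0, 0.938, 0.345, -0.001]
ft_force: [1.3, 0.6, -2.4]
gripper_width: 0.462
pos [607.7 -59.  246. ] offset [-30.4 113.8  -4. ] rot [ -0.06   0.07 -23.5 ] n 3.3 F [ 1.3  0.6 -2.4] w 0.462 t 31.1 j [ 0.22  0.3  -0.22 -0.   -1.06  2.05]
```

```bash

python3 -m handwheel '{"offset":[[-8,30,-4],[-18,65,-4],[-25,95,-4],[-30,114,-4],[-30,114,-4],[-30,114,-4],[-30,114,-4]],"delta_rot":[[0,0,-7],[0,0,-14],[0,0,-20],[0,0,-23.5],[0,0,-23.5],[0,0,-23.5],[0,0,-23.5]]}'
python3 -c "
from h import *
goto2(ov(-70,103,185),-26.1,0)"
```

```text
t: 31.68
tcp_pos: [657.7, -163.6, 250.2]
eef_rot: [-0.0, 0.85, 0.526, -0.001]
ft_force: [0.1, -0.3, -0.7]
gripper_width: 0.461
pos [ 657.7 -163.6  250.2] offset [-51.3   1.8  65.2] rot [-0.08  0.03 -0.41] n 2.0 F [ 0.1 -0.3 -0.7] w 0.461 t 31.7 j [ 0.04  0.4  -0.05 -0.   -1.12  2.64]
```

```bash

python3 -m handwheel '{"offset":[[-20,2,10],[-40,2,25],[-51,2,40],[-51,2,52],[-51,2,62],[-51,2,65],[-51,2,65]],"delta_rot":[[0,0,-0.4],[0,0,-0.4],[0,0,-0.4],[0,0,-0.4],[0,0,-0.4],[0,0,-0.4],[0,0,-0.4]]}'
python3 - <<'E'
from h import *
goto2(ov(-70,103,157),-26.1,0)
s=snap('scene','sc15'); cv2.imwrite('pics/c16.png',cv2.resize(s['frame'][160:360,80:280,::-1],None,fx=3,fy=3,interpolation=2))
E
```

```text
t: 32.27
tcp_pos: [637.6, -209.2, 186.2]
eef_rot: [-0.0, 0.848, 0.53, 0.0]
ft_force: [0.6, -0.1, -0.2]
gripper_width: 0.463
pos [ 637.6 -209.2  186.2] offset [-1.6 -0.7 29.2] rot [ 0.   -0.01  0.13] n 0.7 F [ 0.6 -0.1 -0.2] w 0.463 t 32.3 j [-0.03  0.44 -0.14 -0.   -0.99  2.72]
```

View pics/c16.png

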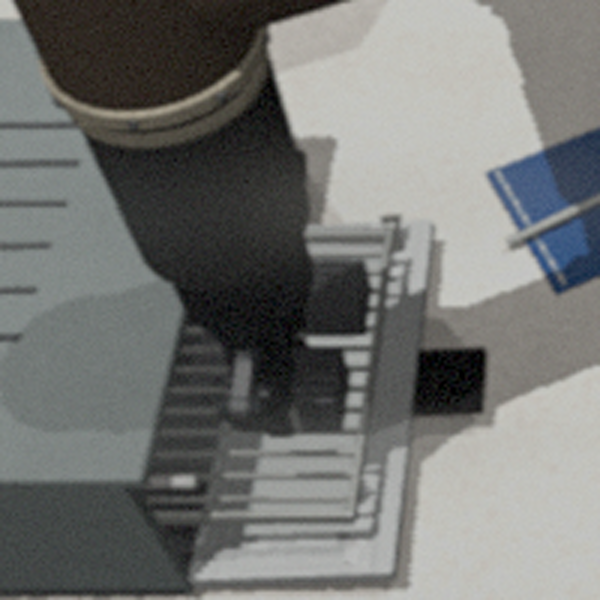

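```bash

python3 -m handwheel '{"offset":[[-1,-0.5,10],[-1,-0.5,18],[-1,-0.5,24],[-1,-0.5,28],[-1,-0.5,28],[-1,-0.5,28]],"delta_rot":[[0,0,0],[0,0,0],[0,0,0],[0,0,0],[0,0,0],[0,0,0]]}'
python3 -m handwheel '{"offset":[[0,0,0.7],[0,0,1.5],[0,0,1.5]],"delta_rot":[[0,0,0],[0,0,0],[0,0,0]]}'
python3 -m handwheel '{"offset":[[0,0,0.6],[0,0,1.2],[0,0,1.2]],"delta_rot":[[0,0,0],[0,0,0],[0,0,0]]}'
```

```text
t: 32.82
tcp_pos: [636.8, -211.1, 158.8]
eef_rot: [0.0, 0.848, 0.53, 0.0]
ft_force: [0.6, -0.1, -1.4]
gripper_width: 0.461
t: 33.07
tcp_pos: [636.9, -211.0, 157.8]
eef_rot: [0.001, 0.848, 0.53, 0.001]
ft_force: [0.5, -0.5, -1.3]
gripper_width: 0.464
t: 33.32
tcp_pos: [636.8, -211.0, 156.4]
eef_rot: [0.0, 0.848, 0.53, 0.001]
ft_force: [-0.5, -0.2, -1.4]
gripper_width: 0.462
```

```bash

python3 -m handwheel '{"offset":[[0,0,0.6],[0,0,1.2],[0,0,1.2]],"delta_rot":[[0,0,0],[0,0,0],[0,0,0]]}'
python3 -m handwheel '{"offset":[[0,0,0],[0,0,0],[0,0,0],[0,0,0],[0,0,0],[0,0,0]],"delta_rot":[[0,0,0],[0,0,0],[0,0,0],[0,0,0],[0,0,0],[0,0,0]]}' 85
python3 -m handwheel '{"offset":[[0,0,-10],[0,0,-35],[0,0,-70],[0,0,-105],[0,0,-140],[0,0,-150],[0,0,-150]],"delta_rot":[[0,0,0],[0,0,0],[0,0,0],[0,0,0],[0,0,0],[0,0,0],[0,0,0]]}'
python3 - <<'E'
from h import *
goto2(ov(-170.5,44,200),-26.1,0)
s=snap('wrist','w14');P=cloud(s);L=np.stack([(P-OO)@OX,(P-OO)@OY,P[...,2]],-1)
q=L[(L[...,2]>105)&(L[...,2]<125)&(L[...,0]<-15)&(L[...,0]>-130)]
for a,b in ((-40,58),(58,150)):
    t=q[(q[:,1]>a)&(q[:,1]<b)]; print(len(t),cv2.minAreaRect(t[:,:2].astype(np.float32)),np.percentile(t[:,2],[50,95]).round(1))
s=snap('scene','sc16')
E
```

```text
t: 33.57
tcp_pos: [636.9, -211.0, 156.0]
eef_rot: [0.001, 0.848, 0.53, 0.001]
ft_force: [-1.7, 1.0, 3.7]
gripper_width: 0.463
t: 34.07
tcp_pos: [636.9, -211.0, 155.1]
eef_rot: [0.0, 0.848, 0.53, 0.001]
ft_force: [0.8, 0.5, 0.7]
gripper_width: 0.669
t: 34.65
tcp_pos: [637.9, -211.4, 311.1]
eef_rot: [0.003, 0.848, 0.53, 0.004]
ft_force: [-0.0, -0.3, -0.7]
gripper_width: 0.668
pos [ 637.9 -211.4  311.1] offset [100.5 -61.9 110.8] rot [ 0.54 -0.16  0.1 ] n 3.9 F [-0.  -0.3 -0.7] w 0.668 t 34.6 j [-0.03  0.35  0.01  0.   -1.22  2.72]
2842 ((-69.5588607788086, 14.12259578704834), (41.04706573486328, 70.5880355834961), 89.95502471923828) [112.7 114.4]
1668 ((-69.43040466308594, 104.57804107666016), (40.023929595947266, 70.06741333007812), 89.95960998535156) [113.4 114.5]
```

View pics/w14.png

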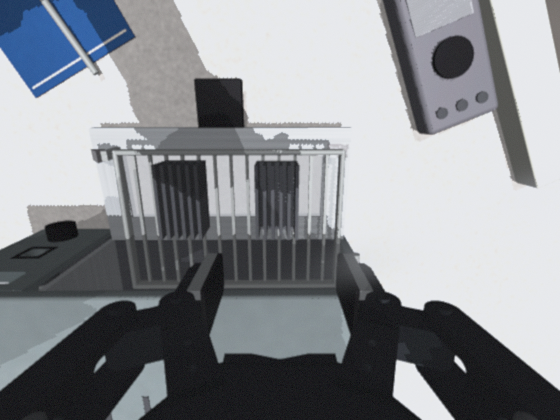

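View pics/sc16.png

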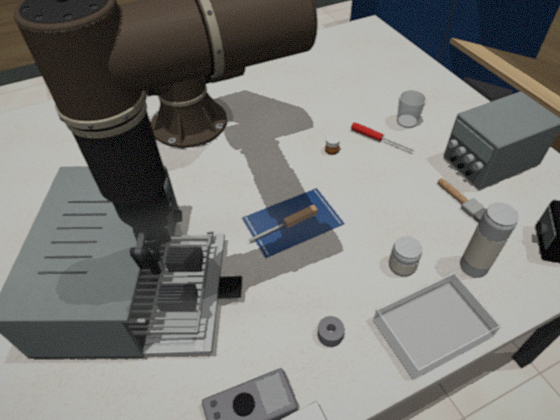

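```bash

python3 -m handwheel '{"offset":[[30,-18,5],[60,-36,20],[90,-55,60],[100,-62,95],[100,-62,110],[100,-62,110],[100,-62,110]],"delta_rot":[[0.5,0,0],[0.5,0,0],[0.5,0,0],[0.5,0,0],[0.5,0,0],[0.5,0,0],[0.5,0,0]]}' 0
python3 - <<'E'
from h import *
goto2(ov(-170.5,44,84),-26.1,0)
E
```

```text
t: 35.33
tcp_pos: [624.2, -93.9, 193.8]
eef_rot: [-0.004, 0.848, 0.53, -0.004]
ft_force: [0.6, 0.5, 1.1]
gripper_width: 0.999
pos [624.2 -93.9 193.8] offset [  1.5   4.1 109.8] rot [-0.59  0.11  0.13] n 2.6 F [0.6 0.5 1.1] w 0.999 t 35.3 j [ 0.16  0.38 -0.22 -0.01 -0.98  2.53]
```

```bash

python3 -m handwheel '{"offset":[[1.5,3.5,25],[1.5,3.5,55],[1.5,3.5,80],[1.5,3.5,100],[1.5,3.5,109],[1.5,3.5,109],[1.5,3.5,109]],"delta_rot":[[-0.5,0,0],[-0.5,0,0],[-0.5,0,0],[-0.5,0,0],[-0.5,0,0],[-0.5,0,0],[-0.5,0,0]]}'
python3 - <<'E'
from h import *
goto2(ov(-170.5,44,84),-26.1,0)
snap('wrist','w15')
E
```

```text
t: 35.92
tcp_pos: [629.1, -94.2, 87.5]
eef_rot: [0.001, 0.848, 0.53, 0.001]
ft_force: [0.3, 0.3, 0.2]
gripper_width: 0.999
pos [629.1 -94.2  87.5] offset [-0.6 -1.6  3.5] rot [ 0.16 -0.05  0.06] n 0.1 F [0.3 0.3 0.2] w 0.999 t 35.9 j [ 0.16  0.5  -0.32  0.   -0.75  2.53]
```

View pics/w15.png

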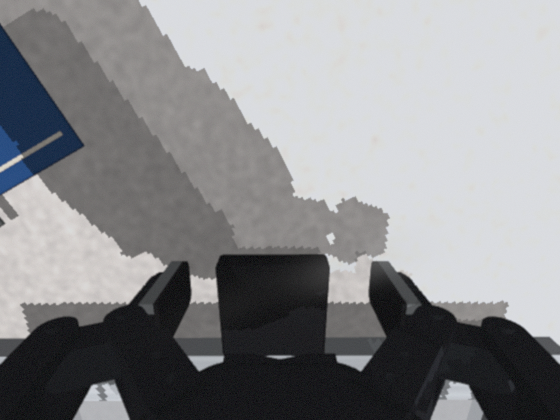

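```bash

python3 -m handwheel '{"offset":[[0,-2,3],[0,-2,3],[0,-2,3]],"delta_rot":[[0,0,0],[0,0,0],[0,0,0]]}'
python3 -m handwheel '{"offset":[[0,0,0],[0,0,0],[0,0,0],[0,0,0],[0,0,0],[0,0,0],[0,0,0],[0,0,0]],"delta_rot":[[0,0,0],[0,0,0],[0,0,0],[0,0,0],[0,0,0],[0,0,0],[0,0,0],[0,0,0]]}' 255 35
python3 - <<'E'
from h import *
goto2(ov(-170.5,44,84),-26.1,0)
pos,r,o=pose(); x0=(pos-OO)@OX; z0=pos[2]
d=np.hypot(0,0)
print(x0,z0)
for th in (1.4,1.3,1.2,1.1,1.0,.9,.8,.7,.6,.5,.4,.3,.2,.1,0,-.05):
    print(th,'tool dx',round(165*np.sin(th)-165*np.sin(1.5),1),'dz',round(165*np.cos(1.5)-165*np.cos(th),1))
E
```

```text
t: 36.22
tcp_pos: [626.6, -92.7, 84.1]
eef_rot: [0.001, 0.848, 0.53, 0.001]
ft_force: [0.1, -0.2, -0.4]
gripper_width: 1.0
t: 36.88
tcp_pos: [626.4, -92.8, 83.5]
eef_rot: [0.001, 0.848, 0.53, 0.001]
ft_force: [-2.1, 0.8, 4.8]
gripper_width: 0.581
pos [626.4 -92.8  83.5] offset [-0.7  1.5 -0.5] rot [ 0.11 -0.04  0.09] n 0.0 F [-2.1  0.8  4.8] w 0.581 t 36.9 j [ 0.16  0.5  -0.33  0.   -0.74  2.53]
-171.1813433185949 83.51271817808997
1.4 tool dx -2.0 dz -16.4
1.3 tool dx -5.6 dz -32.5
1.2 tool dx -10.8 dz -48.1
1.1 tool dx -17.5 dz -63.2
1.0 tool dx -25.7 dz -77.5
0.9 tool dx -35.3 dz -90.9
0.8 tool dx -46.2 dz -103.3
0.7 tool dx -58.3 dz -114.5
0.6 tool dx -71.4 dz -124.5
0.5 tool dx -85.5 dz -133.1
0.4 tool dx -100.3 dz -140.3
0.3 tool dx -115.8 dz -146.0
0.2 tool dx -131.8 dz -150.0
0.1 tool dx -148.1 dz -152.5
0 tool dx -164.6 dz -153.3
-0.05 tool dx -172.8 dz -153.1
```

```bash

python3 -m handwheel '{"offset":[[-0.5,0,-4],[-1,0,-9],[-2,0,-16],[-4,0,-24],[-6,0,-32],[-8,0,-40],[-11,0,-48],[-14,0,-56],[-17,0,-63],[-17,0,-63]],"delta_rot":[[0,0,0],[0,0,0],[0,0,0],[0,0,0],[0,0,0],[0,0,0],[0,0,0],[0,0,0],[0,0,0],[0,0,0]]}'
python3 - <<'E'
from h import *
goto2(ov(-171.2+17.5,44,83.5+63.2),-26.1,0)
s=snap('scene','sc17'); cv2.imwrite('pics/c17.png',cv2.resize(s['frame'][160:360,80:280,::-1],None,fx=3,fy=3,interpolation=2))
E
```

```text
t: 37.72
tcp_pos: [618.8, -108.4, 148.0]
eef_rot: [0.001, 0.848, 0.53, 0.001]
ft_force: [1.5, 3.8, -0.8]
gripper_width: 0.575
pos [ 618.8 -108.4  148. ] offset [-0.1  1.5  1.3] rot [ 0.16 -0.09  0.06] n 0.0 F [ 1.5  3.8 -0.8] w 0.575 t 37.7 j [ 0.14  0.42 -0.29  0.   -0.86  2.55]
```

View pics/c17.png

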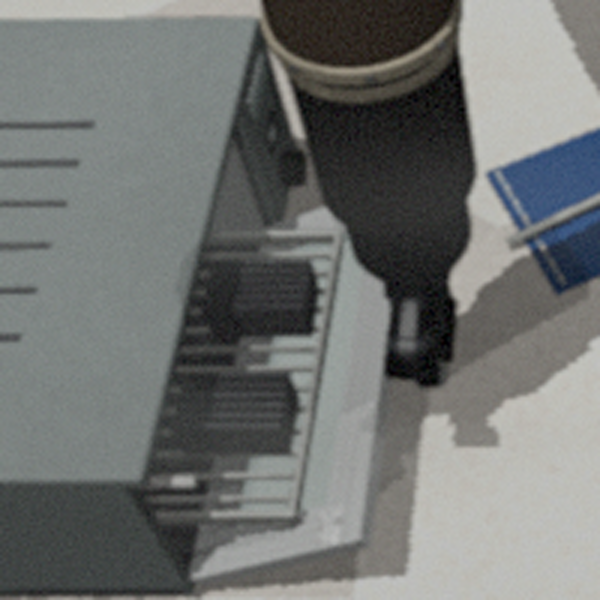

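```bash

python3 -m handwheel '{"offset":[[-4,0,-7],[-8,0,-14],[-13,0,-21],[-18,0,-28],[-29,0,-40],[-41,0,-51],[-54,0,-61],[-68,0,-70],[-83,0,-77],[-83,0,-77]],"delta_rot":[[0,0,0],[0,0,0],[0,0,0],[0,0,0],[0,0,0],[0,0,0],[0,0,0],[0,0,0],[0,0,0],[0,0,0]]}'
python3 - <<'E'
from h import *
goto2(ov(-171.2+100.3,44,83.5+140.3),-26.1,0)
s=snap('scene','sc18'); cv2.imwrite('pics/c18.png',cv2.resize(s['frame'][160:360,80:280,::-1],None,fx=3,fy=3,interpolation=2))
E
```

```text
t: 38.6
tcp_pos: [582.1, -183.6, 225.7]
eef_rot: [0.001, 0.848, 0.529, 0.002]
ft_force: [-0.6, 10.0, 12.6]
gripper_width: 0.579
pos [ 582.1 -183.6  225.7] offset [0.7 1.4 1.9] rot [ 0.24 -0.13  0.04] n 0.1 F [-0.6 10.  12.6] w 0.579 t 38.6 j [ 0.01  0.31 -0.25 -0.   -1.01  2.67]
```

View pics/c18.png

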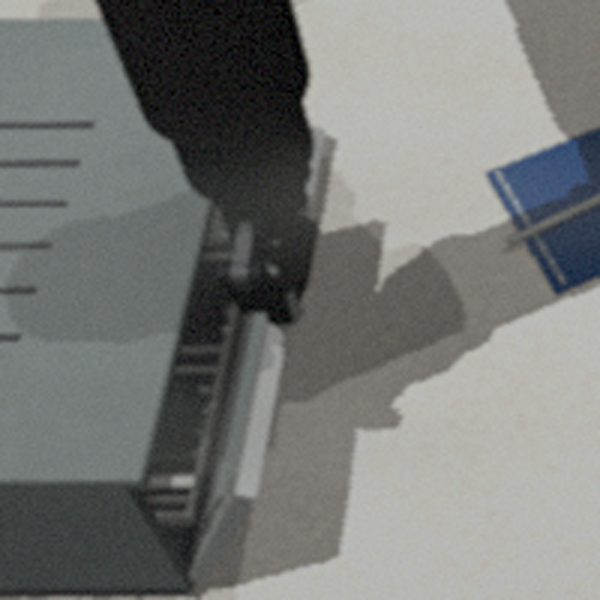

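```bash

python3 -m handwheel '{"offset":[[0,0,0],[0,0,0],[0,0,0],[0,0,0],[0,0,0],[0,0,0],[0,0,0]],"delta_rot":[[0,0,0],[0,0,0],[0,0,0],[0,0,0],[0,0,0],[0,0,0],[0,0,0]]}' 0
python3 -m handwheel '{"offset":[[0,0,-15],[0,0,-45],[0,0,-75],[0,0,-85],[25,0,-85],[40,0,-85],[40,0,-85],[40,0,-85]],"delta_rot":[[0,0,0],[0,0,0],[0,0,0],[0,0,0],[0,0,0],[0,0,0],[0,0,0],[0,0,0]]}'
python3 -m handwheel '{"offset":[[0,0,0],[0,0,0],[0,0,0],[0,0,0],[0,0,0],[0,0,0],[0,0,0],[0,0,0],[0,0,0],[0,0,0]],"delta_rot":[[0,0,0],[0,0,0],[0,0,0],[0,0,0],[0,0,0],[0,0,0],[0,0,0],[0,0,0],[0,0,0],[0,0,0]]}' 255 60
python3 - <<'E'
from h import *
goto2(ov(-110,44,255),-26.1,0)
s=snap('wrist','w16');P=cloud(s);L=np.stack([(P-OO)@OX,(P-OO)@OY,P[...,2]],-1)
g=s['frame'].max(2); m=(g<45)&(L[...,2]>165)&(L[...,2]<215)&(L[...,0]>-110)&(L[...,0]<-20)&(L[...,1]>10)&(L[...,1]<80); q=L[m]; print(len(q),np.percentile(q,[1,50,99],axis=0).round(1))
E
```

```text
t: 39.23
tcp_pos: [582.1, -182.7, 222.9]
eef_rot: [0.0, 0.848, 0.53, 0.0]
ft_force: [0.3, 1.4, 0.1]
gripper_width: 1.003
t: 39.9
tcp_pos: [599.6, -145.8, 307.2]
eef_rot: [0.0, 0.848, 0.53, 0.0]
ft_force: [-0.7, 0.2, -1.0]
gripper_width: 1.001
t: 40.73
tcp_pos: [599.6, -146.7, 308.2]
eef_rot: [0.0, 0.848, 0.53, 0.001]
ft_force: [-0.4, 0.1, 0.5]
gripper_width: 0.004
pos [ 599.6 -146.7  308.2] offset [-1.   1.8 53.2] rot [ 0.09 -0.04  0.07] n 1.3 F [-0.4  0.1  0.5] w 0.004 t 40.7 j [ 0.08  0.26 -0.12  0.   -1.19  2.61]
98 [[-91.   19.3 186.6]
 [-88.1  21.5 189.2]
 [-80.5  66.7 192.6]]
```

View pics/w16.png

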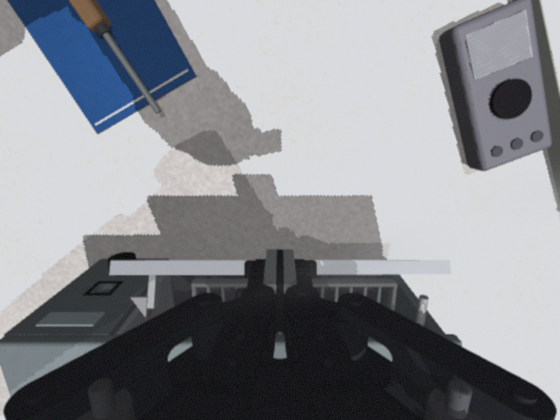

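```bash

python3 -m handwheel '{"offset":[[6,1.5,0],[8,1.5,15],[8,1.5,35],[8,1.5,50],[8,1.5,56],[8,1.5,56],[8,1.5,56]],"delta_rot":[[0,0,0],[0,0,0],[0,0,0],[0,0,0],[0,0,0],[0,0,0],[0,0,0]]}'
python3 - <<'E'
from h import *
pos,r,o=pose(); print((pos-OO)@OX,(pos-OO)@OY,pos[2],o['ft_force'].round(1))
s=snap('scene','sc19'); cv2.imwrite('pics/c19.png',cv2.resize(s['frame'][160:360,80:280,::-1],None,fx=3,fy=3,interpolation=2))
E
```

```text
t: 41.37
tcp_pos: [604.9, -140.1, 252.5]
eef_rot: [0.001, 0.848, 0.53, 0.001]
ft_force: [0.1, 0.2, 0.6]
gripper_width: 0.001
-119.24499262441593 44.018929505333844 252.5258767885963 [0.1 0.2 0.6]
```

View pics/c19.png

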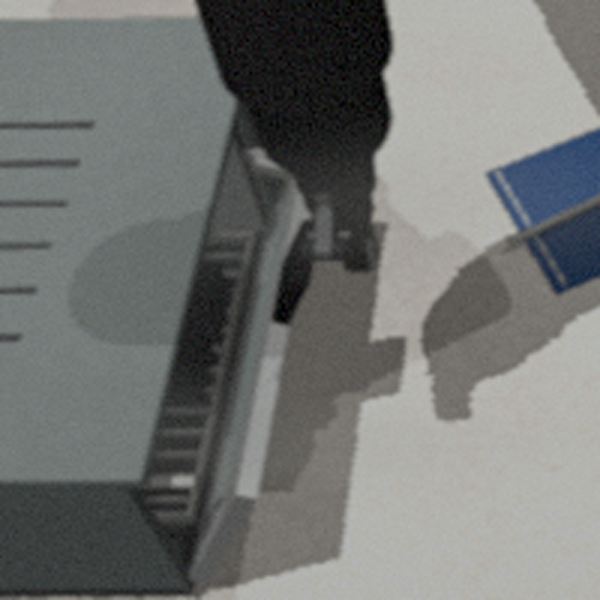

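```bash

python3 -m handwheel '{"offset":[[-8,0,0],[-15,0,0],[-22,0,0],[-29,0,0],[-36,0,0],[-43,0,0],[-50,0,0],[-57,0,0],[-60,0,0],[-60,0,0]],"delta_rot":[[0,0,0],[0,0,0],[0,0,0],[0,0,0],[0,0,0],[0,0,0],[0,0,0],[0,0,0],[0,0,0],[0,0,0]]}'
python3 - <<'E'
from h import *
pos,r,o=pose(); print((pos-OO)@OX,(pos-OO)@OY,pos[2],o['ft_force'].round(1),o['ft_force']@OX)
s=snap('scene','sc20'); cv2.imwrite('pics/c20.png',cv2.resize(s['frame'][160:360,80:280,::-1],None,fx=3,fy=3,interpolation=2))
E
```

```text
t: 42.25
tcp_pos: [578.3, -194.8, 252.6]
eef_rot: [0.001, 0.848, 0.53, 0.001]
ft_force: [3.0, 2.6, 2.1]
gripper_width: -0.002
-58.396207011194626 44.08999523158447 252.64202895362763 [3.  2.6 2.1] -3.6082275301526603
```

View pics/c20.png

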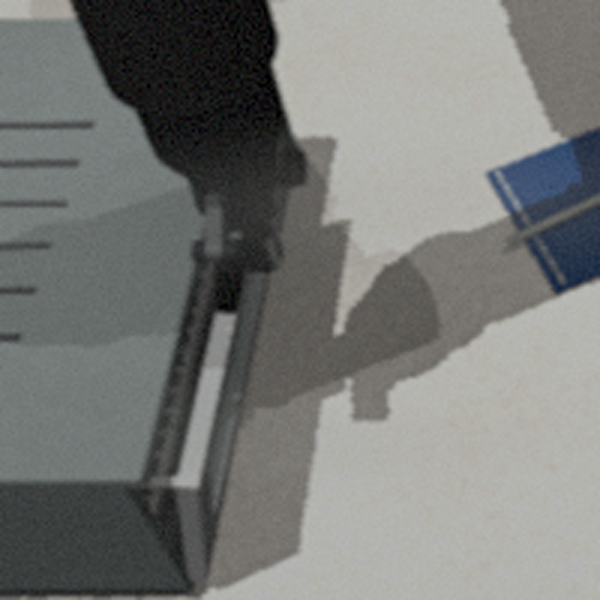

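Nearly shut; push on carefully.

```bash

python3 -m handwheel '{"offset":[[-4,0,0],[-8,0,0],[-12,0,0],[-16,0,0],[-18,0,0],[-18,0,0]],"delta_rot":[[0,0,0],[0,0,0],[0,0,0],[0,0,0],[0,0,0],[0,0,0]]}'
python3 -c "
from h import *
pos,r,o=pose(); print((pos-OO)@OX,pos[2],o['ft_force'].round(1),o['ft_force']@OX)"
python3 -m handwheel '{"offset":[[-2,0,0],[-4,0,0],[-6,0,0],[-8,0,0],[-8,0,0]],"delta_rot":[[0,0,0],[0,0,0],[0,0,0],[0,0,0],[0,0,0]]}'
python3 - <<'E'
from h import *
pos,r,o=pose(); print((pos-OO)@OX,(pos-OO)@OY,pos[2],o['ft_force'].round(1),o['ft_force']@OX)
s=snap('scene','sc21'); cv2.imwrite('pics/c21.png',cv2.resize(s['frame'][160:360,80:280,::-1],None,fx=3,fy=3,interpolation=2))
E
```

```text
t: 42.8
tcp_pos: [571.6, -209.4, 253.4]
eef_rot: [0.001, 0.848, 0.53, 0.003]
ft_force: [4.1, 9.3, 7.5]
gripper_width: 0.002
-42.40233307747579 253.41934387259352 [4.1 9.3 7.5] -10.135755469044318
t: 43.22
tcp_pos: [568.6, -216.1, 253.7]
eef_rot: [0.001, 0.848, 0.53, 0.003]
ft_force: [4.7, 11.3, 10.0]
gripper_width: 0.001
-35.011898358300684 44.78022247096973 253.74151866407658 [ 4.7 11.3 10. ] -12.206029987378203
```

View pics/c21.png

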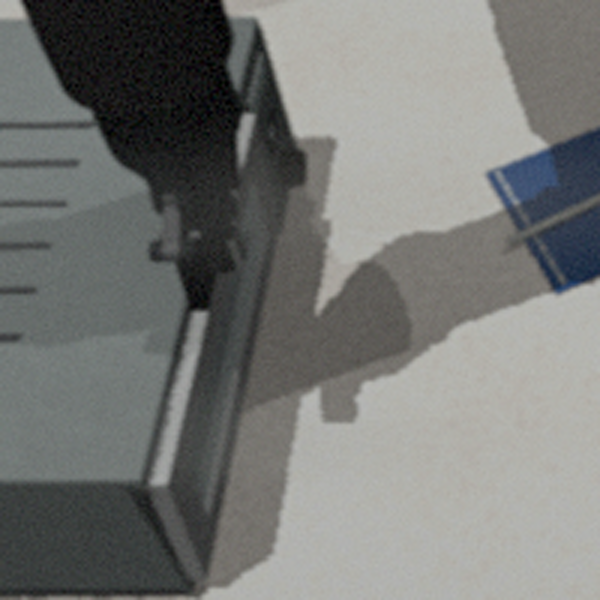

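```bash

python3 -m handwheel '{"offset":[[-2,0,0],[-4,0,0],[-6,0,0],[-8,0,0],[-8,0,0]],"delta_rot":[[0,0,0],[0,0,0],[0,0,0],[0,0,0],[0,0,0]]}'
python3 -c "
from h import *
pos,r,o=pose(); print((pos-OO)@OX,pos[2],o['ft_force'].round(1),o['ft_force']@OX)"

```

```text
t: 43.68
tcp_pos: [563.7, -224.7, 252.4]
eef_rot: [0.001, 0.848, 0.53, 0.001]
ft_force: [2.4, 2.8, 0.9]
gripper_width: -0.004
-25.135606704525475 252.43634489333516 [2.4 2.8 0.9] -3.57262808188
```

```bash

python3 -m handwheel '{"offset":[[-1,0,0],[-2,0,0],[-3,0,0],[-3,0,0]],"delta_rot":[[0,0,0],[0,0,0],[0,0,0],[0,0,0]]}'
python3 - <<'E'
from h import *
pos,r,o=pose(); print((pos-OO)@OX,(pos-OO)@OY,pos[2],o['ft_force'].round(1),o['ft_force']@OX)
s=snap('scene','sc22'); cv2.imwrite('pics/c22.png',cv2.resize(s['frame'][160:360,80:280,::-1],None,fx=3,fy=3,interpolation=2))
E
```

```text
t: 44.02
tcp_pos: [562.3, -227.2, 252.4]
eef_rot: [0.001, 0.848, 0.53, 0.001]
ft_force: [3.7, 4.7, 4.5]
gripper_width: 0.004
-22.300435611879657 44.00649702854367 252.37801745374816 [3.7 4.7 4.5] -5.837955222018163
```

View pics/c22.png

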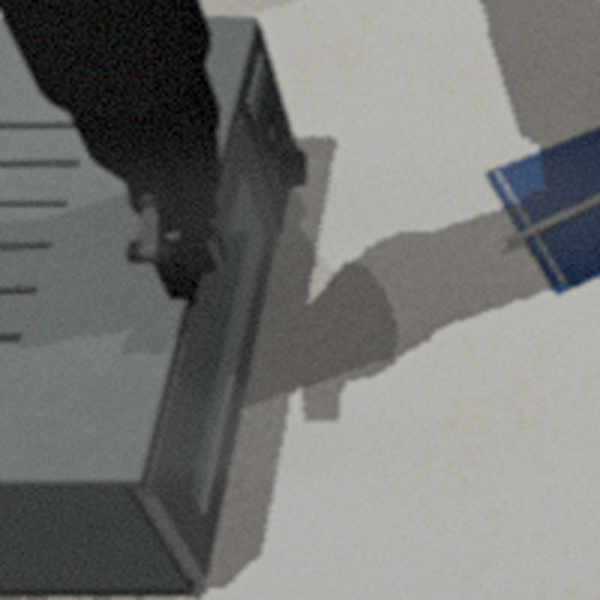

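Looks nearly flush. Push a bit more to the hard stop.

```bash

python3 -m handwheel '{"offset":[[-1,0,0],[-2,0,0],[-3,0,0],[-3,0,0]],"delta_rot":[[0,0,0],[0,0,0],[0,0,0],[0,0,0]]}'
python3 -c "
from h import *
pos,r,o=pose(); print((pos-OO)@OX,pos[2],o['ft_force'].round(1),o['ft_force']@OX)"
python3 -m handwheel '{"offset":[[-1,0,0],[-2,0,0],[-3,0,0],[-3,0,0]],"delta_rot":[[0,0,0],[0,0,0],[0,0,0],[0,0,0]]}'
python3 -c "
from h import *
pos,r,o=pose(); print((pos-OO)@OX,pos[2],o['ft_force'].round(1),o['ft_force']@OX)"

```

```text
t: 44.4
tcp_pos: [562.1, -227.8, 252.4]
eef_rot: [0.0, 0.848, 0.53, 0.003]
ft_force: [6.1, 16.5, 6.2]
gripper_width: -0.002
-21.689349041866603 252.41556713944473 [ 6.1 16.5  6.2] -17.455339519248923
t: 44.73
tcp_pos: [561.9, -228.2, 252.4]
eef_rot: [-0.001, 0.848, 0.53, 0.005]
ft_force: [7.9, 28.5, 8.3]
gripper_width: 0.001
-21.218737047809928 252.424236263682 [ 7.9 28.5  8.3] -29.116484142467762
```

Hard stop at 29 N. Back off and check.

```bash

python3 -m handwheel '{"offset":[[4,0,0],[10,0,0],[20,0,0],[40,0,-10],[60,0,-40],[60,0,-80],[60,0,-100],[60,0,-100]],"delta_rot":[[0,0,0],[0,0,0],[0,0,0],[0,0,0],[0,0,0],[0,0,0],[0,0,0],[0,0,0]]}'
python3 - <<'E'
from h import *
goto2([560,40,330],-26.1,0)
s=snap('scene','sc23'); cv2.imwrite('pics/c23.png',cv2.resize(s['frame'][160:360,80:280,::-1],None,fx=3,fy=3,interpolation=2))
s=snap('wrist','w17')
E
```

```text
t: 45.4
tcp_pos: [586.6, -179.2, 357.1]
eef_rot: [0.003, 0.848, 0.53, 0.002]
ft_force: [0.1, -0.4, -0.5]
gripper_width: 0.0
pos [ 586.6 -179.2  357.1] offset [ 185.4 -120.2   26.4] rot [ 0.43 -0.06  0.1 ] n 5.3 F [ 0.1 -0.4 -0.5] w 0.0 t 45.4 j [ 0.02  0.23 -0.05  0.   -1.28  2.66]
```

View pics/c23.png

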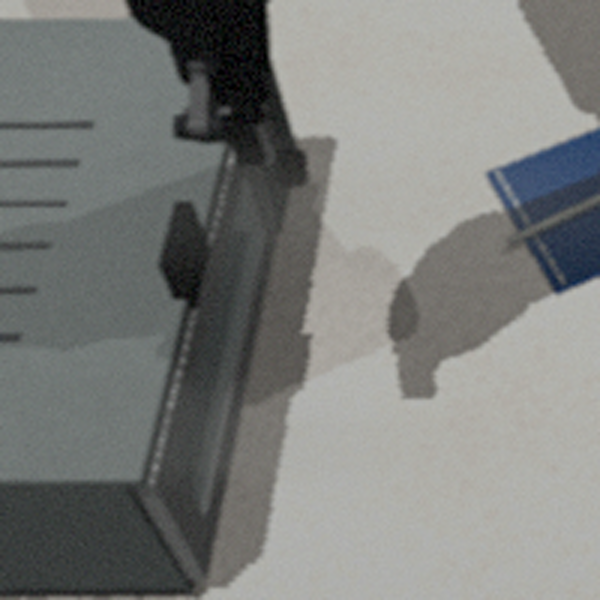

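View pics/w17.png

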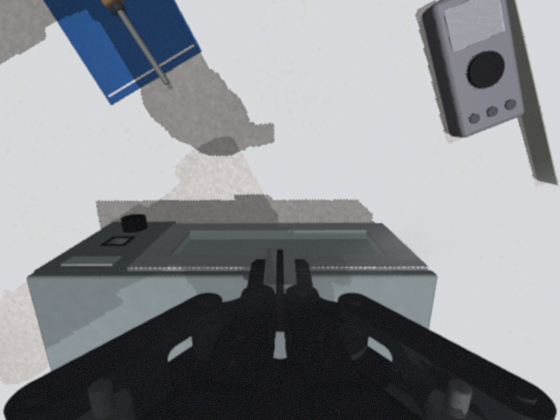

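```bash

python3 -m handwheel '{"offset":[[30,-20,0],[65,-42,0],[100,-65,0],[135,-88,10],[165,-108,20],[185,-120,26],[185,-120,26],[185,-120,26]],"delta_rot":[[0,0,0],[0,0,0],[0,0,0],[0,0,0],[0,0,0],[0,0,0],[0,0,0],[0,0,0]]}'
python3 - <<'E'
from h import *
s=snap('scene','sc24'); P=cloud(s); s0=load('scene0'); P0=cloud(s0)
m=np.zeros(P.shape[:2],bool); m[220:300,115:180]=1
d=np.abs(P-P0).max(-1)[m]; print('door region diff',np.nanpercentile(d,[50,90]).round(2), 'wider than 6mm px',np.sum(d>6))
for i in (P0,P):
    q=i[m&(i[...,2]>185)]; print(len(q),np.median(q,0).round(1))
snap('side','si4'); print(observe()['t'])
cv2.imwrite('pics/c24.png',cv2.resize(s['frame'][140:360,60:360,::-1],None,fx=2.6,fy=2.6,interpolation=2))
E
```

```text
t: 46.17
tcp_pos: [557.8, 40.8, 324.1]
eef_rot: [0.0, 0.848, 0.531, -0.001]
ft_force: [0.6, -0.4, -0.0]
gripper_width: 0.002
door region diff [1.22 3.08] wider than 6mm px 15
285 [ 561.2 -237.9  208.1]
287 [ 560.8 -237.8  208.2]
46.2667
```

View pics/sc24.png

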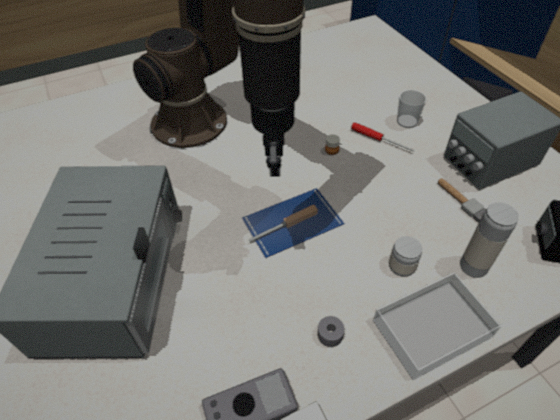

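View pics/si4.png

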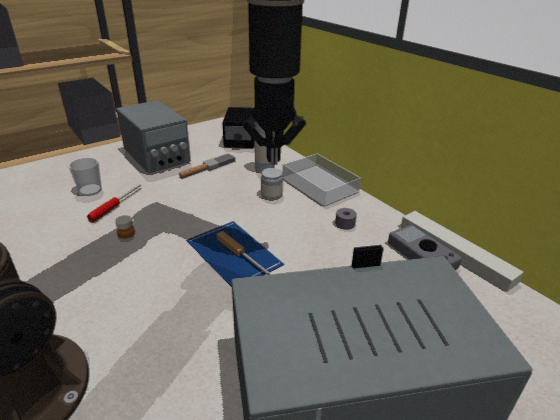

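```bash
python3 -c "
from h import *
print(manip.sign_off())"
```

```text
the job is handed in; nothing more can be done
None
```

I opened the oven with the rod, put both heat sinks on the rack, and shut the door. The rod is back on the mat. The job was handed in at about 46 s; no verdict is reported.

**Steps done:**
1. I pushed the rod through the access hole until the door popped ajar, then laid it back on the mat.
2. I pulled the door fully down and set both heat sinks on the rack, fins up. They sit about 44 mm and 46 mm either side of its middle, and about 30 mm towards the front.
3. I swung the door up by its tab, then pushed it home with closed fingers until it stopped hard (about 29 N).

**Last checks:**
- **Door:** it stays shut after I let go. The tab is within about 0.5 mm of where it was at the start, so I take it as latched.
- **Rod:** the camera pictures show it lying on the mat.
- **Can, jar and spool:** all three are standing.
- **Bench:** no heat sink is left on it, and the robot is clear of everything.

**Not confirmed:**
- I couldn't see the heat sinks once the door was shut. In the last clear view, with the door part-way up, they stood upright.
- The side camera put the oven about 4 mm away from where the scene and wrist cameras did. I used the scene and wrist values.

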